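Load warm sample cells into the reader bay and arm it

TASK

Lift every sample cell straight out of the heating block and stand them upright in the pockets of the yellow tray, one to a pocket; then slide the loaded tray by its handle fully home in the clear reader bay. Only then push the red interlock plug fully home in its socket on the white control box, and last of all press the green start button and let go. Do not let any cell fall over, never press start while the plug is out, and leave the other things on the bench alone.

Things in the scene. Friction and masses are not known exactly. Their poses are not given: they have to be found in the camera images.
- cell_a: Tall square sample cell, 26 x 26 x 105 mm, about 90 g: green glass lower 60 mm, dark blue cap of the same width upper 45 mm, gripped there. Origin: centre of its underside, z up, x and y along its flat sides. Starts upright in a well of the block, sides along the block's. Two to four cells are present, in varying wells.
- cell_b: Tall square sample cell, 26 x 26 x 105 mm, about 90 g: green glass lower 60 mm, dark blue cap of the same width upper 45 mm, gripped there. Origin: centre of its underside, z up, x and y along its flat sides. Starts upright in a well of the block, sides along the block's. Two to four cells are present, in varying wells.
- cell_c: Tall square sample cell, 26 x 26 x 105 mm, about 90 g: green glass lower 60 mm, dark blue cap of the same width upper 45 mm, gripped there. Origin: centre of its underside, z up, x and y along its flat sides. Starts upright in a well of the block, sides along the block's. Two to four cells are present, in varying wells.
- cell_d: Tall square sample cell, 26 x 26 x 105 mm, about 90 g: green glass lower 60 mm, dark blue cap of the same width upper 45 mm, gripped there. Origin: centre of its underside, z up, x and y along its flat sides. Starts upright in a well of the block, sides along the block's. Two to four cells are present, in varying wells.
- heat_block: Fixed aluminium block with orange sides, 230 (x) x 90 (y) x 72 mm high. Origin: centre of its underside. Four square wells in a row at x = -84, -28, 28, 84 mm (y = 0), each 28 mm wide and 62 mm deep (floor 10 mm above the bench). A cell in a well shows only its upper 43 mm and comes out only straight up.
- tray: Loose yellow tray, about 0.35 kg, flat on the bench. Body 130 x 130 mm, 44 mm high; origin: centre of the body's underside, z up. Four square pockets at x = +-35, y = +-35 mm, each 31 mm wide, 38 mm deep, floor 6 mm above the bench. Leading edge at y = +65 mm; a 6 mm thick tongue behind it (-y) carries the handle. It slides on the bench.
- handle (a point): Middle of the tray's upright black handle plate, at x = 0, y = -135 mm in the tray's frame, 28 mm above the bench; same axes as the tray. The plate is 50 mm along x, 14 mm along y, and stands from 6 to 50 mm above the bench: grip it across y.
- dock: Fixed reader bay: clear walls and roof, black back wall, no floor (the tray slides on the bench). Origin on the bench, where the tray's origin lies when fully home, axes then as the tray's: it enters along +y. Clear width 140 mm, walls y = -60 to +80 mm, stop face at y = +66 mm, clear height 132 mm, roof top 138 mm, a turret on it to 185 mm.
- dock_mouth (a point): Middle of the bay's mouth on the bench, at y = -100 mm in the bay's frame: from here to y = -60 mm two 34 mm high guide rails narrow to the bay's width. With the tray home its handle stays outside, at y = -135 mm.
- plug: Loose red interlock plug standing on the bench, about 90 g. Origin: centre of the underside of its foot, z up. Black foot 32 (x) x 20 (y) x 20 mm high, above it the red body 46 (x) x 30 (y) mm from 20 to 60 mm up: grip the body across y. It may go in either way round.
- controller: Fixed white control box, 120 (x) x 200 (y) x 55 mm high; origin: centre of its underside. On its top the socket at x = -20, y = -45 mm and the start button at x = -20, y = +50 mm.
- socket (a point): Mouth of the plug socket: centre of the rectangular hole, in the plane of the control box's top, 55 mm above the bench. Hole 35 mm along the box's x, 23 mm along its y, 24 mm deep, edges chamfered. With the plug home the red body rests on the box's top and the plug's origin is 20 mm below this point.
- start (a joint): Green start button, 32 mm across, in a black housing on the control box: 0 = up, 0.006 m = fully down (about 5 N, springs back when let go). Past 0.004 m it counts as pressed.
- start_top (a point): Centre of the top of the green start button (moves with it); press straight down.
- screwdriver: Bystander: orange-handled screwdriver lying on the bench. Leave it alone.
- meter: Bystander: blue hand-held meter, 170 x 75 x 34 mm. Leave it alone.
- organiser: Bystander: clear compartment box, 120 x 180 x 45 mm. Leave it alone.
- lens_post: Bystander: black lens ring on a post, 112 mm tall. Leave it alone.
- mouse: Bystander: black computer mouse, 105 x 60 x 32 mm. Leave it alone.
- spool: Bystander: white spool, 110 mm across, 56 mm high. Leave it alone.
- cap_jar: Bystander: small jar with a green cap, 60 mm across, 70 mm high. Leave it alone.

How it is judged (in metres and radians):
On the way, in this order (a step that is already met when the one before it is completed fails the run):
1. every cell present stands upright in the tray (x of cell_a in the frame of tray between -0.058 and 0.058 m and y of cell_a in the frame of tray between -0.058 and 0.058 m and z of cell_a in the frame of tray between 0 and 0.012 m and angle between each of cell_a, cell_b, cell_c, cell_d's own z axis and vertical below 0.17 rad and x of cell_b in the frame of tray between -0.058 and 0.058 m and y of cell_b in the frame of tray between -0.058 and 0.058 m and z of cell_b in the frame of tray between 0 and 0.012 m and x of cell_c in the frame of tray between -0.058 and 0.058 m and y of cell_c in the frame of tray between -0.058 and 0.058 m and z of cell_c in the frame of tray between 0 and 0.012 m and x of cell_d in the frame of tray between -0.058 and 0.058 m and y of cell_d in the frame of tray between -0.058 and 0.058 m and z of cell_d in the frame of tray between 0 and 0.012 m), for 0.2 s.
2. the tray with all cells is fully home in the bay (all of step 1 and y of tray in the frame of dock above -0.008 m and horizontal distance between tray and dock below 0.012 m and angle between the y axis of tray and the y axis of dock, either way round below 0.08 rad and height (world z) of tray below 0.008 m), for 0.2 s.
3. the plug is fully home in its socket (z of plug in the frame of socket below -0.0165 m and horizontal distance between plug and socket below 0.005 m and angle between plug's own z axis and vertical below 0.1 rad), for 0.2 s.
4. the start button is pressed with the plug and tray in place (all of step 3 and value of joint start above 0.004 m and y of tray in the frame of dock above -0.008 m and horizontal distance between tray and dock below 0.012 m and angle between the y axis of tray and the y axis of dock, either way round below 0.08 rad and height (world z) of tray below 0.008 m), for 0.05 s.
At the end, for the whole second after the job is handed in: Every cell present stands in a tray pocket, on its floor (6 mm or less above it) and within 10 degrees of upright; tray within 8 mm of fully home and 0.08 rad of straight; plug upright, within 5 mm of its socket, foot at least 16.5 mm deep; button up; all at rest (all of step 2 and all of step 3 and value of joint start below 0.002 m and linear speed of each of tray, plug, cell_a, cell_b, cell_c, cell_d below 0.02 m/s); the robot touches nothing.
It fails at once if a cell falls over (angle between any of cell_a, cell_b, cell_c, cell_d's own z axis and vertical above 0.9 rad).
It fails at once if start is pressed while the plug is not in its socket (value of joint start above 0.004 m and not (z of plug in the frame of socket below -0.0165 m and horizontal distance between plug and socket below 0.005 m and angle between plug's own z axis and vertical below 0.1 rad)).
It fails at once if a bystander is moved by more than 30 mm (distance of any of screwdriver, meter, organiser, lens_post, mouse, spool, cap_jar from where it was at the start of the episode above 0.03 m).
Of cell_a, cell_b, cell_c, cell_d only 2 to 4 are there at a start; the rules pass over those that are not, and their reading is None.
At some moment in a run one of tray may be knocked a few centimetres aside while the robot is not near it.
It also fails if it takes over 210 s, if anything falls off the work surface, if the arm or the gripper's body presses on something with over 40 N, if the wrist force passes 120 N, or if a joint passes its speed limit or range.

ROBOT

A 6-joint arm with a two-finger parallel gripper is mounted at the origin on the work surface. World frame = base frame: x ahead of the robot, y to its left, z up, the work surface at z = 0. Lengths are in mm, angles in rad, forces in N, time in s.
With the tool pointing down it reaches from about 275 to 750 mm from the base axis. Payload 10.2 kg.
Tool frame: the origin (TCP) lies midway between the tips of the shut fingers; the grasp point (between the pads) lies grasp_offset behind it (grasp_offset is the distance from the TCP to the grasp point, in mm); x points along the fingers, z is the direction in which the jaws open and shut, and the axes are right-handed (so a half turn about x gives the same grasp; the last joint's range is limited). The gripper opens to 85 mm and grips with 20 to 120 N. Pads are 22 mm wide; open, the fingers measure 114 mm over their backs; the gripper's body (76 mm by 85 mm) begins 54 mm behind the grasp point. The pads swing forward as they close: fully open they stand 13 mm farther back than shut.
Start: joints at [-1.493, 0.313, 1.498, -0, 1.331, -0.223], TCP at [155.536, -501.438, 231.294] pointing down, gripper open.
Joint ranges: [-2.94, 2.94], [-0.97, 2.17], [0.19, 2.56], [-1.23, 4.37], [0.02, 3.11], [-2.88, 2.88]. Speed limits (rad/s): [2.39, 2.39, 3.01, 3.14, 3.14, 3.14].

INTERFACE

Orientations are given as a unit quaternion [w, x, y, z].
In Python, from rig import sense, capture, calibration, finish_job, grasp_offset gives the robot as it stands.
- The arm moves only by the shell command python3 -m jog 'ROWS' [FORCE]. ROWS is JSON, a list of rows, each an object with "linear": the shift along the tool's x, y, z scaled (see below), a list of three; "rotation": the turn, a rotation vector about the tool's x, y, z scaled (see below), a list of three; "grip": the finger opening in mm, from 0 to 85.4. A call has 1 to 20 rows; each row is the pose to reach, as a shift and turn from the pose measured when the call began, along the tool's axes at that moment; what a row does not reach only later rows make up. The controller multiplies each number of a shift by 0.3 m and each number of a turn by 0.5 rad. A row lasts 1/12 s, in which the tool goes at most 41.7 mm and 7.16 degrees, less where a joint would pass 70% of its speed; a pose out of reach is approached as far as the arm can. A call with a number of a shift or a turn outside -1 to 1 is refused whole. A call with a gripper value outside its range is refused whole. The fingers move at their own pace and stop on an object; FORCE is the grip in N (left out, the last holds). Time passes only in rows, so rows that repeat a pose let the fingers close. It gives the time, the measured TCP pose, the force and the opening at its end, in the units of the state.
- sense(): the state, without advancing time (a new reading comes with each control period).
- capture(name): name is "scene" or "top" or "wrist"; returns (picture, depth): 420x560x3 uint8, red, green, blue; 420x560 float32, mm along the optical axis (not along the pixel's ray), 0 where there is no reading.
- calibration(name): a dict with "intrinsics" (3x3 intrinsics, pixels), "world_from_camera" (4x4, takes a point from camera to world coordinates). Camera axes: x right, y up, looking along -z (the intrinsics and any distortion apply to the point x, -y, -z); pixel columns grow to the right and rows downward; lengths in mm; the calibration is good to about 2 mm. A picture is of the moment at which its call begins: read the wrist's pose just before it. calibration takes no time and is no camera call; for the wrist camera it gives the pose at the moment of the call.
- finish_job(): hands the job in, once; it reports no verdict.
The state is a dict: "time_s": time; "joints": joint angles; "dq": joint speeds; "tau": joint torques, N m; "eef_pos": TCP position; "ee_rot": TCP orientation; "force": force on the tool from outside, world axes, zero at the start; "wrist_torque": the same for the moment, N m; "grip_width": opening from 0.0 (shut) to 1.0 (fully open).
Only numpy, scipy, OpenCV 4.12 (cv2) and the standard library are available. Lean on these libraries where they do the work, as an engineer would, in place of code of your own. Each camera call takes 0.05 s, during which the arm holds its last target.

## Working session

There is one attempt and no reset: what is moved stays moved. The work goes in short steps, Python scripts to look and compute and a shell command to move; the robot and the scene stay as the last step left them, time stands still between calls to the robot, and variables do not carry over. Pictures are saved under pics/ and viewed, and the job is handed in when it is done.

```bash
ls; mkdir -p pics; python3 - <<'E'
from rig import *
import cv2
print(sense()); print(grasp_offset)
for n in ["scene","top","wrist"]:
    c=calibration(n); print(n,c)
    p,d=capture(n); cv2.imwrite(f"pics/{n}0.png",p[:,:,::-1])
E
```

```text
pics
{'time_s': 0.0, 'joints': array([-1.49339360e+00,  3.13464258e-01,  1.49842878e+00,  2.05225159e-05,
        1.33102668e+00, -2.23400566e-01]), 'dq': array([-1.38924585e-03, -7.27803405e-05,  3.92724584e-04, -1.28491583e-03,
        3.89947818e-04,  1.01518687e-03]), 'tau': array([ 1.31605288e-03, -4.12265611e+01, -2.59742653e+01, -1.28645052e-04,
        4.15742790e-03, -5.83908005e-06]), 'eef_pos': array([ 155.52349756, -501.16427205,  230.73091543]), 'ee_rot': array([ 0.56897061,  0.41979885,  0.56957332, -0.41907947]), 'force': array([-0.13929741,  0.42237817,  0.34527572]), 'wrist_torque': array([ 0.00258755,  0.01219481, -0.04246653]), 'grip_width': 1.001817947372057}
18.700000000000003
scene {'intrinsics': array([[416.46014743,   0.        , 280.42937915],
       [  0.        , 416.46014743, 216.80043315],
       [  0.        ,   0.        ,   1.        ]]), 'world_from_camera': array([[ 1.29535997e-01, -6.86547481e-01,  7.15452990e-01,
         1.27760785e+03],
       [ 9.91555994e-01,  8.52521858e-02, -9.77178401e-02,
        -1.73498960e+02],
       [ 6.09400577e-03,  
[... 521 characters left out ...]
.66237981e-02,  1.29588376e-01,  9.91210384e-01,
         1.52013292e+03],
       [ 0.00000000e+00,  0.00000000e+00,  0.00000000e+00,
         1.00000000e+00]])}
wrist {'intrinsics': array([[378.47373579,   0.        , 272.24851922],
       [  0.        , 378.47373579, 213.13936477],
       [  0.        ,   0.        ,   1.        ]]), 'world_from_camera': array([[ 2.96423327e-01,  9.21671513e-01,  2.50309474e-01,
         2.17892939e+02],
       [-9.55056150e-01,  2.86330453e-01,  7.66982510e-02,
        -4.81667469e+02],
       [-9.80632155e-04, -2.61794753e-01,  9.65123073e-01,
         3.74627739e+02],
       [ 0.00000000e+00,  0.00000000e+00,  0.00000000e+00,
         1.00000000e+00]])}
```

View pics/scene0.png

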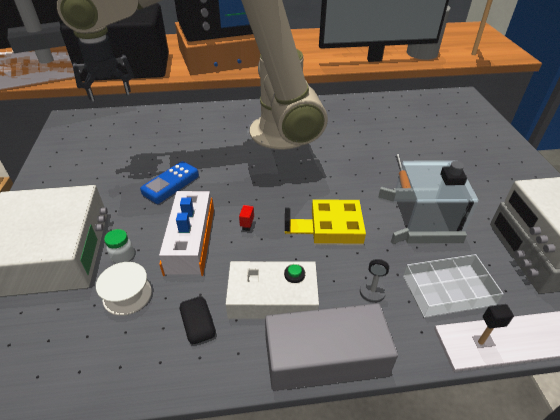

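View pics/top0.png

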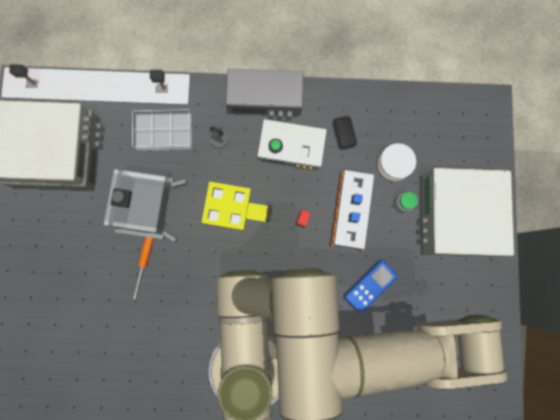

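View pics/wrist0.png

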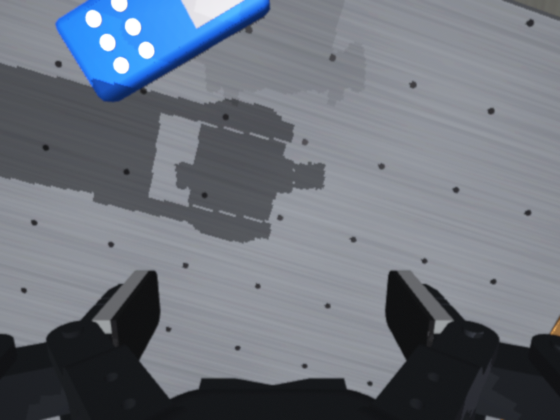

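```bash
cat > h.py <<'E'
import numpy as np, cv2
from rig import *
from scipy.spatial.transform import Rotation as R
def ray(cal,uv,z):
    K=cal["intrinsics"];T=cal["world_from_camera"]
    uv=np.atleast_2d(uv).astype(float)
    d=np.c_[(uv[:,0]-K[0,2])/K[0,0],-(uv[:,1]-K[1,2])/K[1,1],-np.ones(len(uv))]@T[:3,:3].T
    o=T[:3,3]; s=(z-o[2])/d[:,2]
    return o+d*s[:,None]
def proj(cal,P):
    K=cal["intrinsics"];T=cal["world_from_camera"]
    c=(np.atleast_2d(P)-T[:3,3])@T[:3,:3]
    return np.c_[K[0,0]*c[:,0]/-c[:,2]+K[0,2],-K[1,1]*c[:,1]/-c[:,2]+K[1,2]]
def hsv(p): return cv2.cvtColor(p,cv2.COLOR_RGB2HSV)
def mask(p,lo,hi): return cv2.inRange(hsv(p),np.array(lo),np.array(hi))
def blobs(m,amin=20):
    cs,_=cv2.findContours(m,cv2.RETR_EXTERNAL,cv2.CHAIN_APPROX_NONE)
    return sorted([c for c in cs if cv2.contourArea(c)>amin],key=cv2.contourArea,reverse=True)
def rect(cal,c,z):
    """min-area rect of contour on plane z -> centre, size, angle deg of first side"""
    P=ray(cal,c[:,0,:],z)[:,:2].astype(np.float32)
    (x,y),(w,h),a=cv2.minAreaRect(P); return np.round([x,y,w,h,a],1)
def Rt(): 
    q=sense()["ee_rot"]; return R.from_quat([q[1],q[2],q[3],q[0]]).as_matrix()
def yaw(): # angle of jaw axis (tool z) in world, deg
    r=Rt(); return np.degrees(np.arctan2(r[1,2],r[0,2]))
def st():
    s=sense(); g=s["eef_pos"]; r=Rt()
    print("t %.2f tcp %s grip %.1f F %s jaw %.2f xaxis %s q %s"%(s["time_s"],np.round(g,1),s["grip_width"]*85.4,np.round(s["force"],1),yaw(),np.round(r[:,0],3),np.round(s["joints"],2)))
def go(x,y,z,jaw):
    """rows units to put TCP at x,y,z pointing down with jaw axis at yaw jaw(deg, mod 180)"""
    s=sense(); r=Rt()
    best=None
    for k in (0,180,-180):
        a=np.radians(jaw+k); X=np.array([0,0,-1.]);Z=np.array([np.cos(a),np.sin(a),0]);Y=np.cross(Z,X)
        rv=R.from_matrix(r.T@np.c_[X,Y,Z]).as_rotvec()
        if best is None or np.linalg.norm(rv)<np.linalg.norm(best): best=rv
    d=r.T@(np.array([x,y,z])-s["eef_pos"])
    print("linear",np.round(d/300,4),"rotation",np.round(best/.5,4),"dist %.1f rot %.1f deg"%(np.linalg.norm(d),np.degrees(np.linalg.norm(best))))
E
cat > m.py <<'E'
from h import *
p,d=capture("top");c=calibration("top")
for n,lo,hi,z in [("yellow",(22,150,120),(35,255,255),44),("red",(0,170,100),(5,255,255),60),("blue",(105,150,60),(125,255,255),115),("orange",(6,150,100),(18,255,255),72),("green",(50,120,60),(85,255,255),70)]:
    for b in blobs(mask(p,lo,hi),15): print(n,cv2.contourArea(b),b[:,0].mean(0).round(1),rect(c,b,z))
cv2.imwrite("pics/topcrop.png",cv2.resize(p[90:270,90:440,::-1],None,fx=2.2,fy=2.2,interpolation=cv2.INTER_CUBIC))
E
python3 m.py
```

```text
yellow 1975.5 [233.  206.9] [495.6  54.5 193.3 131.1  82.3]
red 80.5 [303.  218.2] [ 466.3 -153.3   23.4   39.7   69.5]
blue 1208.5 [370.4 286. ] [ 268.  -351.    67.3  156.4   45.2]
blue 35.5 [354.3 216.8] [ 468.4 -302.5   17.9   21.2    1.8]
blue 35.0 [357.  198.5] [ 5.242e+02 -3.095e+02  2.120e+01  1.800e+01  4.000e-01]
orange 194.5 [145.3 251.8] [348.7 318.   24.   87.3  79.6]
green 183.0 [408.5 200.4] [ 530.  -477.9   46.7   47.4   89.7]
green 55.5 [275.2 144.3] [692.6 -60.6  28.8  24.9   1.6]
```

View pics/topcrop.png

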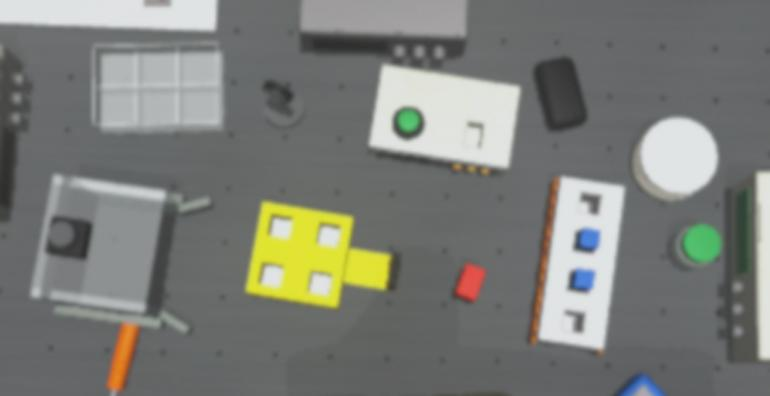

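```bash
python3 - <<'E'
from h import *
st(); go(496,-306,260,83)
c=calibration("wrist")["world_from_camera"]; print(Rt().T@(c[:3,3]-sense()["eef_pos"]), Rt().T@c[:3,:3]); print(Rt())
E
```

```text
t 0.20 tcp [ 155.5 -501.3  231. ] grip 85.4 F [-0.1  0.2 -0.4] jaw -72.77 xaxis [-0.     0.001 -1.   ] q [-1.49  0.31  1.5   0.    1.33 -0.22]
linear [-0.0964  1.2768 -0.2856] rotation [ 0.8459 -0.0015 -0.    ] dist 393.6 rot 24.2 deg
[-143.81923305   65.40333591   -0.34936762] [[-1.25885795e-04  2.62044408e-01 -9.65055808e-01]
 [ 1.76788060e-04  9.65055806e-01  2.62044384e-01]
 [ 9.99999976e-01 -1.37622679e-04 -1.67813140e-04]]
[[-5.10522956e-05  9.55108843e-01  2.96255119e-01]
 [ 7.46493970e-04  2.96255073e-01 -9.55108567e-01]
 [-9.99999720e-01  1.72392175e-04 -7.28107493e-04]]
```

```bash
python3 -m jog '[{"linear":[-0.1,0.3,-0.07],"rotation":[0.3,0,0],"grip":85},{"linear":[-0.1,0.9,-0.2],"rotation":[0.6,0,0],"grip":85},{"linear":[-0.1,0.95,-0.28],"rotation":[0.846,0,0],"grip":85},{"linear":[-0.1,0.95,-0.28],"rotation":[0.846,0,0],"grip":85},{"linear":[-0.1,0.95,-0.28],"rotation":[0.846,0,0],"grip":85},{"linear":[-0.1,0.95,-0.28],"rotation":[0.846,0,0],"grip":85},{"linear":[-0.1,0.95,-0.28],"rotation":[0.846,0,0],"grip":85},{"linear":[-0.1,0.95,-0.28],"rotation":[0.846,0,0],"grip":85},{"linear":[-0.1,0.95,-0.28],"rotation":[0.846,0,0],"grip":85},{"linear":[-0.1,0.95,-0.28],"rotation":[0.846,0,0],"grip":85},{"linear":[-0.1,0.95,-0.28],"rotation":[0.846,0,0],"grip":85}]'; python3 -c "
from h import *
st(); go(480,-306,260,83)"
```

```text
time_s: 1.12
eef_pos: [402.3, -337.0, 260.8]
ee_rot: [0.468, 0.53, 0.469, -0.53]
force: [-0.1, 0.3, 0.2]
grip_width: 0.997
t 1.12 tcp [ 402.3 -337.   260.8] grip 85.2 F [-0.1  0.3  0.2] jaw -97.03 xaxis [-0.001  0.001 -1.   ] q [-0.92  0.29  1.45  0.    1.4   0.77]
linear [ 0.0027  0.2444 -0.1343] rotation [-0.0009 -0.0017  0.0014] dist 83.7 rot 0.1 deg
```

```bash
python3 -m jog '[{"linear":[0,0.1,-0.06],"rotation":[0,0,0],"grip":85},{"linear":[0,0.24,-0.134],"rotation":[0,0,0],"grip":85},{"linear":[0,0.24,-0.134],"rotation":[0,0,0],"grip":85},{"linear":[0,0.24,-0.134],"rotation":[0,0,0],"grip":85},{"linear":[0,0.24,-0.134],"rotation":[0,0,0],"grip":85}]'; python3 -c "
from h import *
st();c=calibration('wrist'); p,d=capture('wrist'); cv2.imwrite('pics/w1.png',p[:,:,::-1])
for b in blobs(mask(p,(105,130,40),(128,255,255)),100): print(b[:,0].min(0),b[:,0].max(0),rect(c,b,115))
"
```

```text
time_s: 1.53
eef_pos: [477.8, -306.7, 260.5]
ee_rot: [-0.468, -0.53, -0.469, 0.53]
force: [-0.0, 0.2, -0.5]
grip_width: 0.991
t 1.53 tcp [ 477.8 -306.7  260.5] grip 84.7 F [-0.   0.2 -0.5] jaw -97.07 xaxis [-0.001  0.001 -1.   ] q [-0.78  0.39  1.31 -0.    1.44  0.92]
[283 277] [399 391] [ 334.  -358.3   66.5  127.9   45.2]
[254 181] [285 220] [ 474.7 -304.1   24.5   31.5   82.9]
[253 115] [287 149] [ 527.  -310.9   25.5   24.9   82.9]
```

View pics/w1.png

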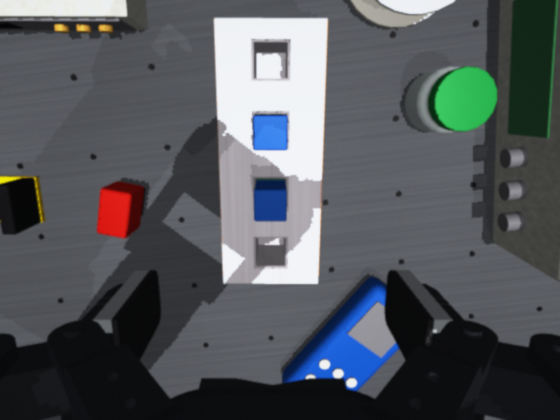

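```bash
python3 -c "
from h import *
go(471.4,-304.1,84,82.95)"
python3 -m jog '[{"linear":[0.0,-0.022,-0.006],"rotation":[0,0,0],"grip":70},{"linear":[0.1,-0.022,-0.006],"rotation":[0,0,0],"grip":60},{"linear":[0.2,-0.022,-0.006],"rotation":[0,0,0],"grip":60},{"linear":[0.3,-0.022,-0.006],"rotation":[0,0,0],"grip":60},{"linear":[0.4,-0.022,-0.006],"rotation":[0,0,0],"grip":60},{"linear":[0.5,-0.022,-0.006],"rotation":[0,0,0],"grip":60},{"linear":[0.56,-0.022,-0.006],"rotation":[0,0,0],"grip":60},{"linear":[0.588,-0.022,-0.006],"rotation":[0,0,0],"grip":60},{"linear":[0.588,-0.022,-0.006],"rotation":[0,0,0],"grip":60},{"linear":[0.588,-0.022,-0.006],"rotation":[0,0,0],"grip":60}]'; python3 -c "
from h import *
st();c=calibration('wrist'); p,d=capture('wrist'); cv2.imwrite('pics/w2.png',p[:,:,::-1])
"
```

```text
linear [ 0.589  -0.0205 -0.0062] rotation [-0.0022 -0.0018  0.0027] dist 176.8 rot 0.1 deg
time_s: 2.42
eef_pos: [470.7, -304.8, 85.4]
ee_rot: [-0.468, -0.53, -0.468, 0.53]
force: [-0.1, -0.4, 1.2]
grip_width: 0.704
t 2.42 tcp [ 470.7 -304.8   85.4] grip 60.1 F [-0.1 -0.4  1.2] jaw -97.16 xaxis [-0.  0. -1.] q [-0.78  0.54  1.56 -0.    1.04  0.91]
```

View pics/w2.png

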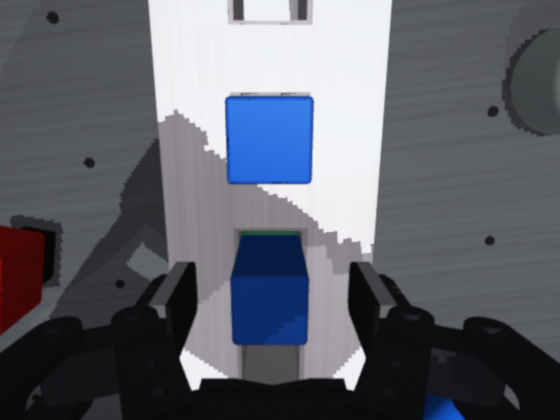

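```bash

python3 -m jog '[{"linear":[0,0,0],"rotation":[0,0,0],"grip":20},{"linear":[0,0,0],"rotation":[0,0,0],"grip":20},{"linear":[0,0,0],"rotation":[0,0,0],"grip":20},{"linear":[0,0,0],"rotation":[0,0,0],"grip":20},{"linear":[0,0,0],"rotation":[0,0,0],"grip":20},{"linear":[0,0,0],"rotation":[0,0,0],"grip":20},{"linear":[0,0,0],"rotation":[0,0,0],"grip":20}]' 45; 
python3 -m jog '[{"linear":[-0.04,0,0],"rotation":[0,0,0],"grip":20},{"linear":[-0.1,0,0],"rotation":[0,0,0],"grip":20},{"linear":[-0.16,0,0],"rotation":[0,0,0],"grip":20},{"linear":[-0.22,0,0],"rotation":[0,0,0],"grip":20},{"linear":[-0.28,0,0],"rotation":[0,0,0],"grip":20},{"linear":[-0.35,0,0],"rotation":[0,0,0],"grip":20},{"linear":[-0.42,0,0],"rotation":[0,0,0],"grip":20},{"linear":[-0.42,0,0],"rotation":[0,0,0],"grip":20},{"linear":[-0.42,0,0],"rotation":[0,0,0],"grip":20}]' 45; python3 -c "
from h import *
st();c=calibration('wrist'); p,d=capture('wrist'); cv2.imwrite('pics/w3.png',p[:,:,::-1])
go(480,40,211,82.5)
"; python3 m.py | grep yellow
```

```text
time_s: 3.05
eef_pos: [471.5, -304.9, 87.0]
ee_rot: [0.469, 0.53, 0.467, -0.53]
force: [-0.6, 1.5, 6.2]
grip_width: 0.295
time_s: 3.8
eef_pos: [471.5, -304.8, 213.6]
ee_rot: [0.469, 0.53, 0.467, -0.53]
force: [0.0, -0.4, -0.7]
grip_width: 0.296
t 3.80 tcp [ 471.5 -304.8  213.6] grip 25.3 F [ 0.  -0.4 -0.7] jaw -97.13 xaxis [ 0.003 -0.003 -1.   ] q [-0.78  0.4   1.42  0.    1.32  0.91]
linear [ 0.0035 -0.1131 -1.1431] rotation [ 0.0128  0.0015 -0.0026] dist 344.6 rot 0.4 deg
yellow 1977.5 [233. 207.] [495.6  54.5 193.3 131.1  82.3]
```

View pics/w3.png

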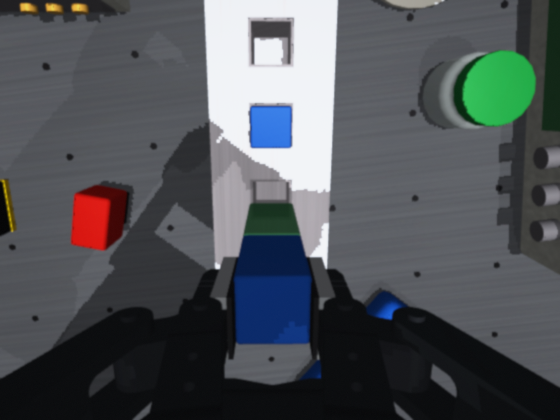

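```bash

python3 -m jog '[{"linear":[0,0,-0.04],"rotation":[0,0,0],"grip":20},{"linear":[0,-0.03,-0.12],"rotation":[0,0,0],"grip":20},{"linear":[0,-0.06,-0.22],"rotation":[0,0,0],"grip":20},{"linear":[0,-0.09,-0.33],"rotation":[0,0,0],"grip":20},{"linear":[0,-0.12,-0.44],"rotation":[0,0,0],"grip":20},{"linear":[0,-0.15,-0.55],"rotation":[0,0,0],"grip":20},{"linear":[0,-0.2,-0.66],"rotation":[0,0,0],"grip":20},{"linear":[0,-0.24,-0.77],"rotation":[0,0,0],"grip":20},{"linear":[0,-0.26,-0.86],"rotation":[0,0,0],"grip":20},{"linear":[0,-0.26,-0.93],"rotation":[0,0,0],"grip":20},{"linear":[0,-0.26,-0.95],"rotation":[0,0,0],"grip":20},{"linear":[0,-0.26,-0.95],"rotation":[0,0,0],"grip":20}]' 45; python3 -c "
from h import *
st();go(430,85,214,82.5)"
```

```text
time_s: 4.9
eef_pos: [428.5, -10.4, 211.2]
ee_rot: [-0.468, -0.529, -0.469, 0.53]
force: [0.1, 0.5, -0.9]
grip_width: 0.298
t 4.90 tcp [428.5 -10.4 211.2] grip 25.5 F [ 0.1  0.5 -0.9] jaw -96.99 xaxis [-0.001  0.    -1.   ] q [-0.3   0.12  1.8   0.    1.23  1.39]
linear [-0.0092 -0.0337 -0.3163] rotation [ 0.0179 -0.0006  0.0016] dist 95.5 rot 0.5 deg
```

```bash

python3 -m jog '[{"linear":[-0.01,-0.01,-0.06],"rotation":[0,0,0],"grip":20},{"linear":[-0.01,-0.02,-0.16],"rotation":[0,0,0],"grip":20},{"linear":[-0.01,-0.03,-0.26],"rotation":[0.01,0,0],"grip":20},{"linear":[-0.01,-0.034,-0.316],"rotation":[0.018,0,0],"grip":20},{"linear":[-0.01,-0.034,-0.316],"rotation":[0.018,0,0],"grip":20},{"linear":[-0.01,-0.034,-0.316],"rotation":[0.018,0,0],"grip":20}]' 45; cat > tray.py <<'E'
import sys
from h import *
st();c=calibration('wrist'); p,d=capture('wrist'); cv2.imwrite(sys.argv[1],p[:,:,::-1])
m=mask(p,(22,120,90),(36,255,255)); cs,hh=cv2.findContours(m,cv2.RETR_CCOMP,cv2.CHAIN_APPROX_NONE)
for k,b in enumerate(cs):
    if cv2.contourArea(b)>300: print('hole' if hh[0][k][3]>=0 else 'outer',cv2.contourArea(b),b[:,0].mean(0).round(),rect(c,b,44))
E
python3 tray.py pics/w4.png
```

```text
time_s: 5.4
eef_pos: [429.8, 84.5, 213.7]
ee_rot: [-0.466, -0.531, -0.467, 0.532]
force: [0.5, -0.4, -1.5]
grip_width: 0.296
t 5.40 tcp [429.8  84.5 213.7] grip 25.3 F [ 0.5 -0.4 -1.5] jaw -97.45 xaxis [-0.002  0.    -1.   ] q [-0.07  0.14  1.77 -0.    1.24  1.63]
outer 31874.0 [280.  98.] [496.8  62.2 182.8 131.4  82.2]
hole 1183.5 [297. 146.] [463.2  59.1  29.   28.4  82.6]
hole 1190.5 [214. 148.] [471.5 126.3  32.   30.8  82.6]
hole 1585.5 [301.  53.] [529.6  49.1  30.8  31.   82.6]
hole 1500.5 [213.  56.] [538.8 116.8  31.5  31.7  82.6]
```

View pics/w4.png

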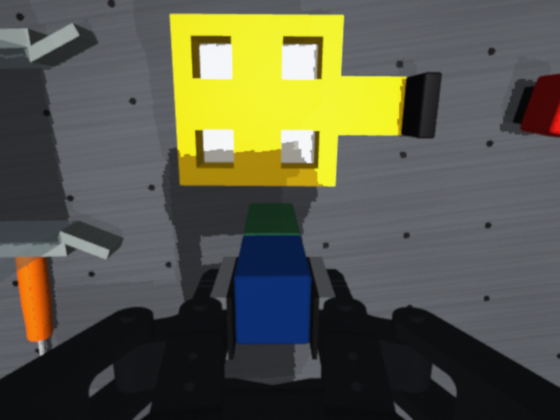

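```bash
cat > trayd.py <<'E'
from h import *
c=calibration('wrist'); p,d=capture('wrist')
m=mask(p,(22,120,90),(36,255,255))
v,u=np.nonzero(m); D=d[v,u]; K=c["intrinsics"];T=c["world_from_camera"]
P=np.c_[(u-K[0,2])/K[0,0]*D,-(v-K[1,2])/K[1,1]*D,-D]@T[:3,:3].T+T[:3,3]
t=P[(P[:,2]>36)&(P[:,2]<52)]
print("top z",np.median(t[:,2]),len(t))
m2=np.zeros_like(m); k=(P[:,2]>36)&(P[:,2]<52); m2[v[k],u[k]]=255
m2=cv2.morphologyEx(m2,cv2.MORPH_CLOSE,np.ones((3,3),np.uint8))
b=blobs(m2,500)[0]; print("body by depth mask",rect(c,b,44))
cs,hh=cv2.findContours(m2,cv2.RETR_CCOMP,cv2.CHAIN_APPROX_NONE)
for k,b in enumerate(cs):
    if cv2.contourArea(b)>300 and hh[0][k][3]>=0: print(rect(c,b,44))
E
python3 trayd.py
```

```text
top z 45.260597086177995 21965
body by depth mask [500.1  87.5 130.5 130.6  82.2]
[461.5  58.1  32.   31.7  82.5]
[471.3 126.2  31.9  31.7  82.5]
[529.7  48.7  31.8  31.   82.5]
[539.  116.8  31.8  31.7  82.5]
```

```bash
python3 -c "
from h import *
go(539.4,117.3,150,82.4)"
```

```text
linear [ 0.2126  0.3473 -0.1586] rotation [0.0013 0.0002 0.0027] dist 131.1 rot 0.1 deg
```

```bash

python3 -m jog '[{"linear":[0,0.08,-0.04],"rotation":[0,0,0],"grip":20},{"linear":[0,0.18,-0.08],"rotation":[0,0,0],"grip":20},{"linear":[0.02,0.28,-0.13],"rotation":[0,0,0],"grip":20},{"linear":[0.06,0.347,-0.158],"rotation":[0,0,0.003],"grip":20},{"linear":[0.14,0.347,-0.158],"rotation":[0,0,0.003],"grip":20},{"linear":[0.213,0.347,-0.158],"rotation":[0,0,0.003],"grip":20},{"linear":[0.213,0.347,-0.158],"rotation":[0,0,0.003],"grip":20},{"linear":[0.213,0.347,-0.158],"rotation":[0,0,0.003],"grip":20}]' 45; python3 tray.py pics/w5.png;python3 -c "
from h import *
go(539.4,117.3,84,82.4)"
```

```text
time_s: 6.17
eef_pos: [539.2, 116.0, 149.6]
ee_rot: [-0.465, -0.532, -0.466, 0.533]
force: [-0.3, -0.7, 0.5]
grip_width: 0.297
t 6.17 tcp [539.2 116.  149.6] grip 25.4 F [-0.3 -0.7  0.5] jaw -97.64 xaxis [-0.002 -0.    -1.   ] q [-0.    0.45  1.53 -0.    1.17  1.7 ]
outer 21871.0 [347. 222.] [521.6  64.8 188.1 110.9  58.6]
hole 994.0 [365. 202.] [535.8  52.8  22.   22.3  82.4]
linear [ 0.2228 -0.0019 -0.0035] rotation [-0.001   0.0002 -0.0019] dist 66.8 rot 0.1 deg
```

View pics/w5.png

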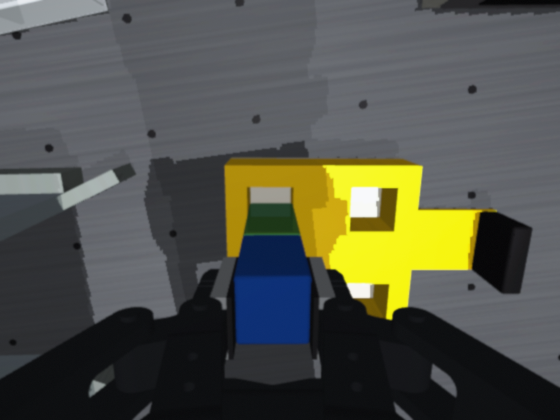

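```bash

python3 -m jog '[{"linear":[0.04,-0.002,-0.003],"rotation":[0,0,0],"grip":20},{"linear":[0.08,-0.002,-0.003],"rotation":[0,0,0],"grip":20},{"linear":[0.12,-0.002,-0.003],"rotation":[0,0,0],"grip":20},{"linear":[0.15,-0.002,-0.003],"rotation":[0,0,0],"grip":20},{"linear":[0.18,-0.002,-0.003],"rotation":[0,0,0],"grip":20},{"linear":[0.21,-0.002,-0.003],"rotation":[0,0,0],"grip":20},{"linear":[0.223,-0.002,-0.003],"rotation":[0,0,0],"grip":20},{"linear":[0.223,-0.002,-0.003],"rotation":[0,0,0],"grip":20},{"linear":[0.223,-0.002,-0.003],"rotation":[0,0,0],"grip":20}]' 45; python3 tray.py pics/w6.png
```

```text
time_s: 6.97
eef_pos: [539.6, 117.1, 84.2]
ee_rot: [0.466, 0.532, 0.465, -0.532]
force: [-0.0, -0.8, -0.6]
grip_width: 0.296
t 6.97 tcp [539.6 117.1  84.2] grip 25.3 F [-0.  -0.8 -0.6] jaw -97.63 xaxis [ 0.001 -0.    -1.   ] q [ 0.    0.53  1.59 -0.    1.02  1.71]
outer 3009.0 [269. 362.] [468.2 126.8  54.8  26.8  82.4]
outer 30662.0 [374. 237.] [529.5  61.8 180.1  81.8  75.8]
hole 1192.0 [395. 230.] [537.8  54.1  18.2  18.7  82.4]
```

View pics/w6.png

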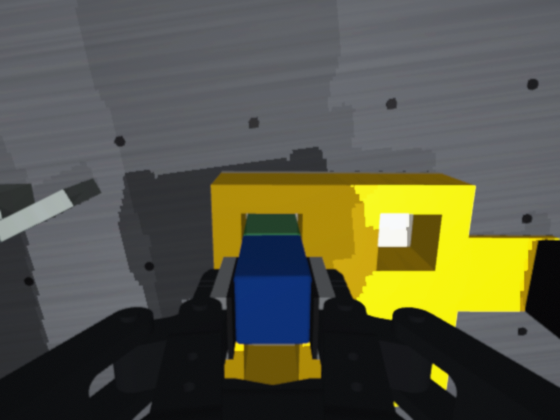

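```bash

python3 -m jog '[{"linear":[0.004,0,0],"rotation":[0,0,0],"grip":25.5},{"linear":[0.004,0,0],"rotation":[0,0,0],"grip":30},{"linear":[0.004,0,0],"rotation":[0,0,0],"grip":40},{"linear":[0.004,0,0],"rotation":[0,0,0],"grip":46},{"linear":[0.004,0,0],"rotation":[0,0,0],"grip":46},{"linear":[-0.04,0,0],"rotation":[0,0,0],"grip":46},{"linear":[-0.12,0,0],"rotation":[0,0,0],"grip":46},{"linear":[-0.24,0,0],"rotation":[0,0,0],"grip":50},{"linear":[-0.36,0,0],"rotation":[0,0,0],"grip":60},{"linear":[-0.45,0,0],"rotation":[0,0,0],"grip":60},{"linear":[-0.45,0,0],"rotation":[0,0,0],"grip":60},{"linear":[-0.45,0,0],"rotation":[0,0,0],"grip":60}]'; python3 tray.py pics/w7.png; python3 -c "
from h import *
go(527,-310.9,200,82.9)"
```

```text
time_s: 8.02
eef_pos: [539.8, 117.2, 220.5]
ee_rot: [0.467, 0.533, 0.465, -0.531]
force: [0.5, 0.2, -1.1]
grip_width: 0.703
t 8.02 tcp [539.8 117.2 220.5] grip 60.1 F [ 0.5  0.2 -1.1] jaw -97.62 xaxis [ 0.004 -0.    -1.   ] q [ 0.    0.38  1.43 -0.    1.32  1.71]
outer 22536.5 [334. 223.] [498.   58.9 189.7 133.9  82.4]
hole 582.0 [272. 258.] [477.5 126.2  30.   17.4  82.4]
hole 2111.0 [271. 200.] [530.6 119.9  34.5  49.9  82.4]
hole 790.0 [348. 186.] [534.8  51.9  24.7  25.3  82.4]
linear [0.0637 0.149  1.4197] rotation [-0.0184  0.0001 -0.0028] dist 428.7 rot 0.5 deg
```

View pics/w7.png

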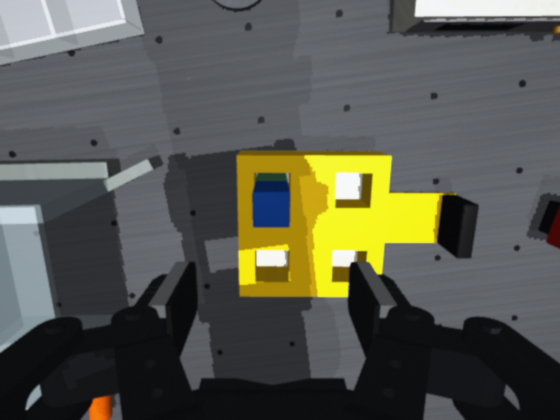

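```bash

python3 -m jog '[{"linear":[0,0.01,0.08],"rotation":[0,0,0],"grip":60},{"linear":[0,0.02,0.2],"rotation":[0,0,0],"grip":60},{"linear":[0,0.04,0.33],"rotation":[0,0,0],"grip":60},{"linear":[0,0.06,0.46],"rotation":[0,0,0],"grip":60},{"linear":[0,0.08,0.59],"rotation":[0,0,0],"grip":60},{"linear":[0,0.1,0.72],"rotation":[0,0,0],"grip":60},{"linear":[0,0.12,0.85],"rotation":[0,0,0],"grip":60},{"linear":[0,0.14,0.95],"rotation":[-0.01,0,0],"grip":60},{"linear":[0,0.149,0.99],"rotation":[-0.018,0,0],"grip":60},{"linear":[0,0.149,1.0],"rotation":[-0.018,0,0],"grip":60},{"linear":[0,0.149,1.0],"rotation":[-0.018,0,0],"grip":60}]'; python3 -c "
from h import *
st(); go(527,-310.9,200,82.9)"
```

```text
time_s: 8.98
eef_pos: [543.4, -185.8, 218.0]
ee_rot: [0.467, 0.53, 0.468, -0.53]
force: [0.5, 0.0, 0.1]
grip_width: 0.704
t 8.98 tcp [ 543.4 -185.8  218. ] grip 60.1 F [0.5 0.  0.1] jaw -97.15 xaxis [-0.     0.001 -1.   ] q [-0.53  0.43  1.36  0.    1.35  1.16]
linear [ 0.0594 -0.0021  0.4207] rotation [-0.0018 -0.0022  0.0011] dist 127.5 rot 0.1 deg
```

```bash

python3 -m jog '[{"linear":[0,0,0.1],"rotation":[0,0,0],"grip":60},{"linear":[0,0,0.22],"rotation":[0,0,0],"grip":60},{"linear":[0,-0.002,0.34],"rotation":[0,0,0],"grip":60},{"linear":[0,-0.002,0.421],"rotation":[0,0,0],"grip":60},{"linear":[0.06,-0.002,0.421],"rotation":[0,0,0],"grip":60},{"linear":[0.14,-0.002,0.421],"rotation":[0,0,0],"grip":60},{"linear":[0.24,-0.002,0.421],"rotation":[0,0,0],"grip":60},{"linear":[0.34,-0.002,0.421],"rotation":[0,0,0],"grip":60},{"linear":[0.4,-0.002,0.421],"rotation":[0,0,0],"grip":60},{"linear":[0.437,-0.002,0.421],"rotation":[0,0,0],"grip":60},{"linear":[0.437,-0.002,0.421],"rotation":[0,0,0],"grip":60},{"linear":[0.437,-0.002,0.421],"rotation":[0,0,0],"grip":60}]'; python3 tray.py pics/w8.png
```

```text
time_s: 9.98
eef_pos: [527.6, -310.0, 87.4]
ee_rot: [0.468, 0.53, 0.468, -0.53]
force: [1.0, -0.6, 0.7]
grip_width: 0.702
t 9.98 tcp [ 527.6 -310.    87.4] grip 60.0 F [ 1.  -0.6  0.7] jaw -97.08 xaxis [-0.     0.001 -1.   ] q [-0.72  0.64  1.39  0.    1.11  0.97]
```

View pics/w8.png

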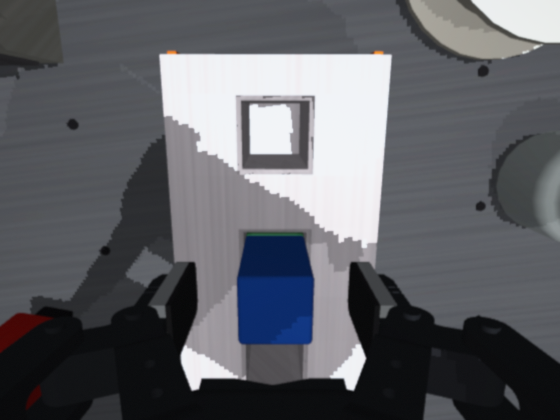

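```bash

python3 -m jog '[{"linear":[0,0,0.003],"rotation":[0,0,0],"grip":50},{"linear":[0,0,0.003],"rotation":[0,0,0],"grip":40},{"linear":[0,0,0.003],"rotation":[0,0,0],"grip":20},{"linear":[0,0,0.003],"rotation":[0,0,0],"grip":20},{"linear":[0,0,0.003],"rotation":[0,0,0],"grip":20},{"linear":[0,0,0.003],"rotation":[0,0,0],"grip":20},{"linear":[0,0,0.003],"rotation":[0,0,0],"grip":20},{"linear":[0,0,0.003],"rotation":[0,0,0],"grip":20}]' 45; 
python3 -m jog '[{"linear":[-0.04,0,0],"rotation":[0,0,0],"grip":20},{"linear":[-0.1,0,0],"rotation":[0,0,0],"grip":20},{"linear":[-0.16,0,0],"rotation":[0,0,0],"grip":20},{"linear":[-0.22,0,0],"rotation":[0,0,0],"grip":20},{"linear":[-0.28,0,0],"rotation":[0,0,0],"grip":20},{"linear":[-0.35,0,0],"rotation":[0,0,0],"grip":20},{"linear":[-0.42,0,0],"rotation":[0,0,0],"grip":20},{"linear":[-0.42,0,0],"rotation":[0,0,0],"grip":20},{"linear":[-0.42,0,0],"rotation":[0,0,0],"grip":20}]' 45; python3 m.py | grep -E "yellow|red"; python3 -c "
from h import *
st();go(400,126.8,212,82.4)"
```

```text
time_s: 10.7
eef_pos: [528.1, -311.6, 89.1]
ee_rot: [0.469, 0.53, 0.467, -0.53]
force: [0.4, 1.5, 5.3]
grip_width: 0.299
time_s: 11.45
eef_pos: [527.9, -311.7, 216.2]
ee_rot: [0.47, 0.531, 0.466, -0.53]
force: [-0.3, -0.6, -2.0]
grip_width: 0.299
yellow 1626.5 [232.8 207.9] [495.6  54.4 193.1 131.1  82.3]
red 73.0 [302.7 217.9] [ 467.3 -152.9   23.3   40.2   72.8]
t 11.50 tcp [ 527.5 -311.3  214.8] grip 24.9 F [-0.8 -0.4 -1.1] jaw -97.11 xaxis [ 0.002 -0.001 -1.   ] q [-0.72  0.52  1.24  0.    1.38  0.97]
linear [ 0.0076 -0.6025 -1.3967] rotation [ 0.0172  0.0007 -0.0042] dist 456.3 rot 0.5 deg
```

```bash

python3 -m jog '[{"linear":[0,-0.02,-0.06],"rotation":[0,0,0],"grip":20},{"linear":[0,-0.06,-0.16],"rotation":[0,0,0],"grip":20},{"linear":[0,-0.11,-0.28],"rotation":[0,0,0],"grip":20},{"linear":[0,-0.16,-0.4],"rotation":[0,0,0],"grip":20},{"linear":[0,-0.22,-0.52],"rotation":[0,0,0],"grip":20},{"linear":[0,-0.28,-0.64],"rotation":[0,0,0],"grip":20},{"linear":[0,-0.34,-0.76],"rotation":[0,0,0],"grip":20},{"linear":[0,-0.38,-0.86],"rotation":[0,0,0],"grip":20},{"linear":[0,-0.4,-0.94],"rotation":[0,0,0],"grip":20},{"linear":[0,-0.42,-0.98],"rotation":[0.01,0,0],"grip":20},{"linear":[0,-0.42,-0.98],"rotation":[0.017,0,0],"grip":20},{"linear":[0,-0.42,-0.98],"rotation":[0.017,0,0],"grip":20}]' 45; python3 -c "
from h import *
st();go(400,90,212,82.4)"
```

```text
time_s: 12.5
eef_pos: [438.5, -3.8, 213.8]
ee_rot: [0.466, 0.532, 0.466, -0.532]
force: [0.6, -1.1, 0.0]
grip_width: 0.293
t 12.50 tcp [438.5  -3.8 213.8] grip 25.1 F [ 0.6 -1.1  0. ] jaw -97.54 xaxis [ 0.001 -0.    -1.   ] q [-0.28  0.14  1.77 -0.    1.24  1.43]
linear [ 0.0056 -0.1681 -0.293 ] rotation [ 0.0021  0.0007 -0.0013] dist 101.4 rot 0.1 deg
```

```bash

python3 -m jog '[{"linear":[0,-0.04,-0.07],"rotation":[0,0,0],"grip":20},{"linear":[0,-0.09,-0.16],"rotation":[0,0,0],"grip":20},{"linear":[0,-0.14,-0.25],"rotation":[0,0,0],"grip":20},{"linear":[0,-0.168,-0.293],"rotation":[0,0,0],"grip":20},{"linear":[0,-0.168,-0.293],"rotation":[0,0,0],"grip":20},{"linear":[0,-0.168,-0.293],"rotation":[0,0,0],"grip":20}]' 45; python3 tray.py pics/w9.png; python3 trayd.py; python3 -c "
from h import *
go(470.2,126.5,150,82.4)"
```

```text
time_s: 13.0
eef_pos: [400.3, 89.4, 213.4]
ee_rot: [-0.466, -0.532, -0.466, 0.532]
force: [0.8, -1.1, -0.7]
grip_width: 0.298
t 13.00 tcp [400.3  89.4 213.4] grip 25.5 F [ 0.8 -1.1 -0.7] jaw -97.51 xaxis [ 0.    -0.001 -1.   ] q [-0.07  0.07  1.84 -0.    1.23  1.64]
outer 25719.5 [283.  70.] [487.   63.4 183.4 110.6  82.5]
hole 1373.0 [299. 112.] [461.2  59.4  29.1  30.3  82.8]
hole 1293.0 [217. 111.] [470.1 124.2  27.5  30.9  82.5]
top z 45.238936366208634 18673
body by depth mask [490.7  88.8 130.9 110.7  82.4]
[461.   58.3  32.1  30.9  82.4]
[470.  126.1  31.6  30.9  82.4]
linear [ 0.2115  0.2132 -0.1553] rotation [-0.0005  0.0014 -0.0007] dist 101.4 rot 0.0 deg
```

View pics/w9.png

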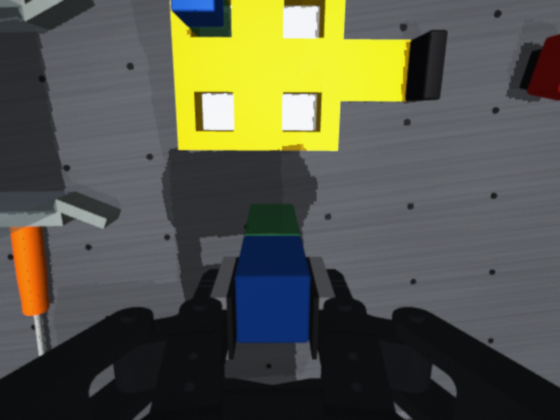

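```bash

python3 -m jog '[{"linear":[0,0.05,-0.04],"rotation":[0,0,0],"grip":20},{"linear":[0,0.12,-0.08],"rotation":[0,0,0],"grip":20},{"linear":[0.02,0.18,-0.13],"rotation":[0,0,0],"grip":20},{"linear":[0.08,0.213,-0.155],"rotation":[0,0,0],"grip":20},{"linear":[0.16,0.213,-0.155],"rotation":[0,0,0],"grip":20},{"linear":[0.212,0.213,-0.155],"rotation":[0,0,0],"grip":20},{"linear":[0.212,0.213,-0.155],"rotation":[0,0,0],"grip":20},{"linear":[0.212,0.213,-0.155],"rotation":[0,0,0],"grip":20}]' 45; python3 tray.py pics/w10.png; python3 -c "
from h import *
go(470.2,126.5,86,82.4)"
```

```text
time_s: 13.77
eef_pos: [470.5, 125.4, 149.6]
ee_rot: [-0.465, -0.532, -0.465, 0.533]
force: [-0.5, 0.4, -1.2]
grip_width: 0.295
t 13.77 tcp [470.5 125.4 149.6] grip 25.2 F [-0.5  0.4 -1.2] jaw -97.69 xaxis [-0.001 -0.001 -1.   ] q [ 0.02  0.31  1.72 -0.    1.1   1.73]
outer 41061.0 [339. 153.] [497.5  66.  175.  131.1  82.3]
hole 988.5 [365. 203.] [466.5  62.3  22.   22.3  82.3]
hole 1573.5 [372. 104.] [530.6  53.4  22.1  28.6  82.3]
hole 3417.5 [268. 100.] [541.4 118.6  36.8  36.3  82.3]
linear [ 0.2151 -0.0027 -0.0027] rotation [-0.0028  0.0014 -0.0023] dist 64.5 rot 0.1 deg
```

View pics/w10.png

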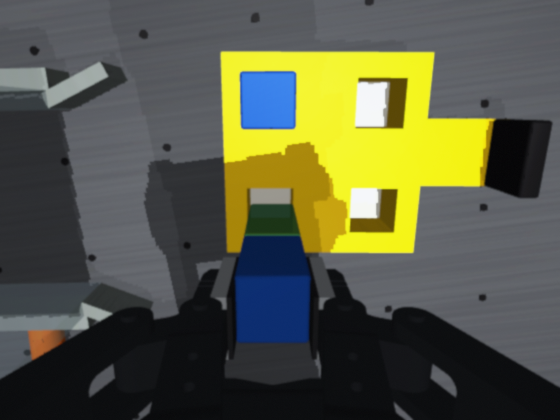

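Aligned (pocket cols 248–292, cell centre 272). Lower and release.

```bash

python3 -m jog '[{"linear":[0.04,-0.002,-0.003],"rotation":[0,0,0],"grip":20},{"linear":[0.08,-0.002,-0.003],"rotation":[0,0,0],"grip":20},{"linear":[0.12,-0.002,-0.003],"rotation":[0,0,0],"grip":20},{"linear":[0.15,-0.002,-0.003],"rotation":[0,0,0],"grip":20},{"linear":[0.18,-0.002,-0.003],"rotation":[0,0,0],"grip":20},{"linear":[0.205,-0.002,-0.003],"rotation":[0,0,0],"grip":20},{"linear":[0.215,-0.002,-0.003],"rotation":[0,0,0],"grip":20},{"linear":[0.215,-0.002,-0.003],"rotation":[0,0,0],"grip":20},{"linear":[0.215,-0.002,-0.003],"rotation":[0,0,0],"grip":20}]' 45
python3 -m jog '[{"linear":[0.001,0,0],"rotation":[0,0,0],"grip":25.5},{"linear":[0.001,0,0],"rotation":[0,0,0],"grip":30},{"linear":[0.001,0,0],"rotation":[0,0,0],"grip":40},{"linear":[0.001,0,0],"rotation":[0,0,0],"grip":46},{"linear":[0.001,0,0],"rotation":[0,0,0],"grip":46},{"linear":[-0.04,0,0],"rotation":[0,0,0],"grip":46},{"linear":[-0.12,0,0],"rotation":[0,0,0],"grip":46},{"linear":[-0.24,0,0],"rotation":[0,0,0],"grip":50},{"linear":[-0.36,0,0],"rotation":[0,0,0],"grip":60},{"linear":[-0.48,0,0],"rotation":[0,0,0],"grip":60},{"linear":[-0.6,0,0],"rotation":[0,0,0],"grip":60},{"linear":[-0.6,0,0],"rotation":[0,0,0],"grip":60},{"linear":[-0.6,0,0],"rotation":[0,0,0],"grip":60}]';  python3 tray.py pics/w11.png; python3 trayd.py
```

```text
time_s: 14.57
eef_pos: [470.7, 126.5, 86.4]
ee_rot: [0.466, 0.533, 0.465, -0.532]
force: [0.3, 0.5, -0.4]
grip_width: 0.299
time_s: 15.65
eef_pos: [470.9, 126.7, 267.9]
ee_rot: [0.467, 0.534, 0.464, -0.531]
force: [0.5, 0.3, -1.7]
grip_width: 0.707
t 15.65 tcp [470.9 126.7 267.9] grip 60.3 F [ 0.5  0.3 -1.7] jaw -97.68 xaxis [ 0.005 -0.001 -1.   ] q [ 0.02  0.2   1.55 -0.    1.39  1.73]
outer 19743.5 [320. 145.] [497.   63.1 180.9 130.6  82.3]
hole 677.5 [339. 178.] [465.   60.9  26.2  26.8  82.3]
hole 909.0 [343. 108.] [530.5  51.8  26.3  31.6  82.3]
hole 1275.5 [271. 106.] [540.8 118.3  33.9  32.4  82.3]
top z 45.33033003804371 14238
body by depth mask [499.9  87.2 130.6 129.9  82.3]
[461.9  58.5  31.9  31.7  82.3]
[529.6  49.4  31.5  31.4  82.3]
[540.6 118.1  33.8  33.1  82.3]
```

View pics/w11.png

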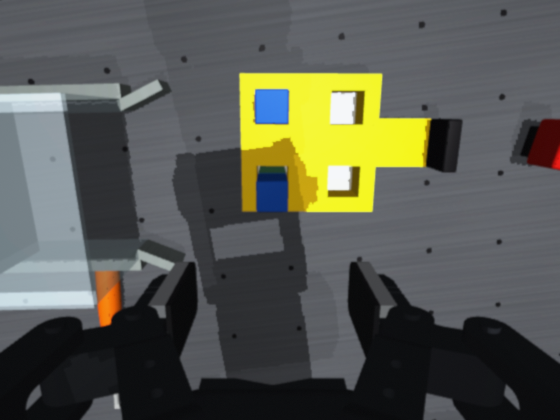

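```bash
python3 -c "
from h import *
go(440,200,340,82.4)"
python3 -m jog '[{"linear":[-0.1,0,-0.02],"rotation":[0,0,0],"grip":60},{"linear":[-0.2,-0.03,-0.1],"rotation":[0,0,0],"grip":60},{"linear":[-0.24,-0.08,-0.2],"rotation":[0,0,0],"grip":60},{"linear":[-0.24,-0.13,-0.23],"rotation":[0,0,0],"grip":60},{"linear":[-0.24,-0.13,-0.23],"rotation":[0,0,0],"grip":60},{"linear":[-0.24,-0.13,-0.23],"rotation":[0,0,0],"grip":60}]';  python3 tray.py pics/w12.png; python3 - <<'E'
from h import *
p,d=capture('top'); cv2.imwrite('pics/t2.png',cv2.resize(p[150:260,85:285,::-1],None,fx=4,fy=4,interpolation=cv2.INTER_CUBIC))
E
```

```text
linear [-0.2491 -0.1318 -0.2287] rotation [-0.0028  0.0017  0.    ] dist 108.9 rot 0.1 deg
time_s: 16.25
eef_pos: [440.2, 200.5, 336.0]
ee_rot: [-0.466, -0.531, -0.466, 0.533]
force: [0.7, 0.1, 0.5]
grip_width: 0.7
t 16.25 tcp [440.2 200.5 336. ] grip 59.8 F [0.7 0.1 0.5] jaw -97.60 xaxis [-0.002 -0.002 -1.   ] q [ 0.19  0.17  1.41 -0.    1.56  1.89]
outer 16513.0 [380.  98.] [497.6  65.7 178.8 130.1  82.4]
hole 505.5 [389. 132.] [463.3  63.   22.6  31.   82.2]
hole 1207.5 [338. 135.] [467.  120.7  45.2  38.8  82.4]
hole 541.5 [395.  70.] [528.9  54.2  22.1  29.5  82.4]
hole 1409.0 [342.  63.] [543.5 110.6  44.6  39.3  82.4]
```

View pics/w12.png

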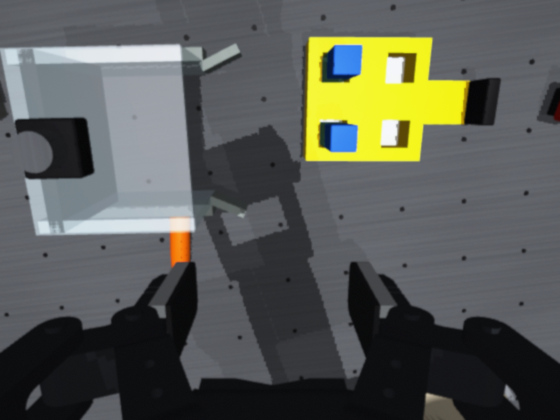

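View pics/t2.png

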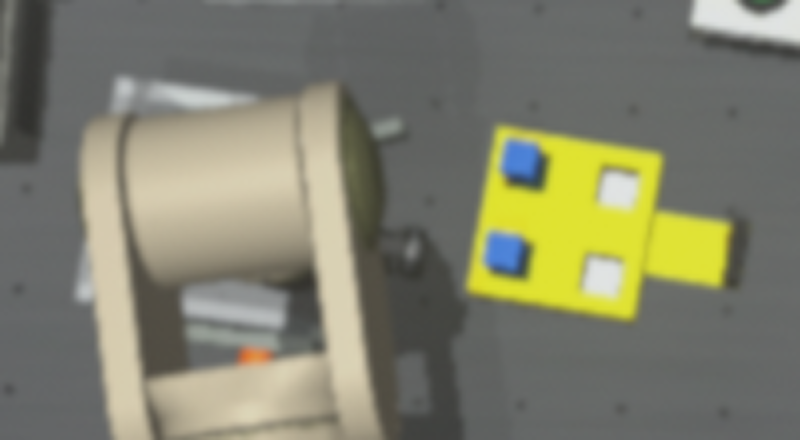

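```bash
python3 - <<'E'
import cv2
p=cv2.imread('pics/w12.png'); q=cv2.resize(p[30:250,0:260],None,fx=3,fy=2.7,interpolation=cv2.INTER_CUBIC)
cv2.imwrite('pics/w12z.png',cv2.resize(p[30:245,0:260],None,fx=2.75,fy=2.75,interpolation=cv2.INTER_CUBIC))
E
```

```text
(no output)
```

View pics/w12z.png

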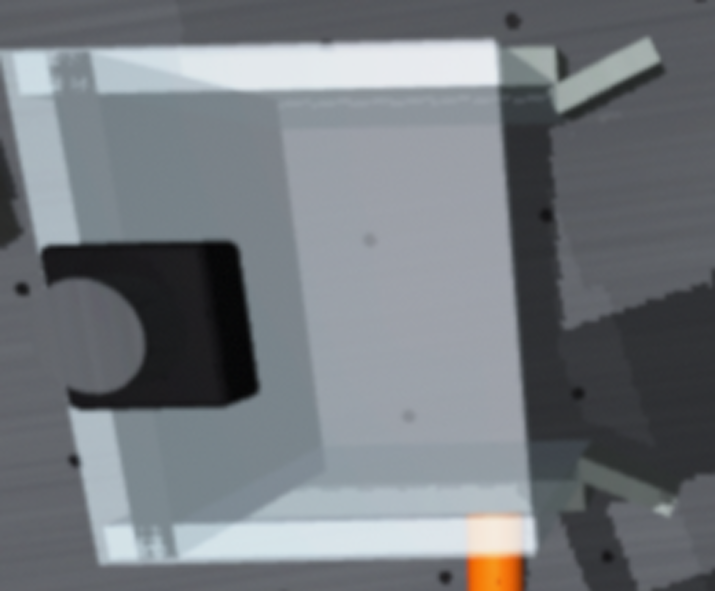

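```bash
python3 - <<'E'
from h import *
c=calibration('wrist'); print(c['world_from_camera'][:3,3])
def z2p(a): return np.array(a)/2.75+[0,30]
for n,z,pts in [("roof",138,[(497,38),(536,555),(100,563),(4,50)]),("rail",34,[(556,46),(557,84),(556,112),(650,38),(662,62),(578,458),(680,490),(668,508)])]:
    for q in pts: print(n,q,ray(c,z2p(q),z)[0].round(1))
E
```

```text
[505.86337485 191.19223718 479.76285878]
roof (497, 38) [568.4 258.9 138. ]
roof (536, 555) [404.8 278.1 138. ]
roof (100, 563) [422.2 427.7 138. ]
roof (4, 50) [585.1 407.9 138. ]
rail (556, 46) [581.5 256.9  34. ]
rail (557, 84) [567.6 259.1  34. ]
rail (556, 112) [557.3 261.4  34. ]
rail (650, 38) [579.4 219.6  34. ]
rail (662, 62) [570.  216.2  34. ]
rail (578, 458) [415.5 277.9  34. ]
rail (680, 490) [395.2 235.8  34. ]
rail (668, 508) [387.7 242.3  34. ]
```

```bash
python3 -c "
from h import *
go(482.1,-46.4,200,82.3)"
```

```text
linear [0.4546 0.2475 0.7935] rotation [-0.0007  0.0036  0.004 ] dist 284.2 rot 0.2 deg
```

```bash

python3 -m jog '[{"linear":[0.05,0.03,0.08],"rotation":[0,0,0],"grip":60},{"linear":[0.1,0.07,0.2],"rotation":[0,0,0],"grip":60},{"linear":[0.15,0.11,0.33],"rotation":[0,0,0],"grip":60},{"linear":[0.22,0.15,0.45],"rotation":[0,0,0],"grip":60},{"linear":[0.28,0.19,0.57],"rotation":[0,0,0],"grip":60},{"linear":[0.35,0.22,0.68],"rotation":[0,0,0],"grip":60},{"linear":[0.42,0.247,0.77],"rotation":[0,0.003,0.003],"grip":60},{"linear":[0.455,0.247,0.793],"rotation":[0,0.003,0.003],"grip":60},{"linear":[0.455,0.247,0.793],"rotation":[0,0.003,0.003],"grip":60},{"linear":[0.455,0.247,0.793],"rotation":[0,0.003,0.003],"grip":60}]';  python3 tray.py pics/w13.png;  python3 trayd.py; python3 -c "
from h import *
go(482.1,-46.4,13,82.3)"
```

```text
time_s: 17.18
eef_pos: [481.7, -46.9, 199.4]
ee_rot: [-0.464, -0.533, -0.465, 0.533]
force: [-0.6, 1.3, 0.2]
grip_width: 0.704
t 17.18 tcp [481.7 -46.9 199.4] grip 60.1 F [-0.6  1.3  0.2] jaw -97.84 xaxis [-0.002  0.    -1.   ] q [-0.34  0.25  1.66 -0.    1.23  1.37]
outer 26273.0 [124. 182.] [495.7  55.9 196.3 131.   82.2]
hole 539.0 [157. 228.] [466.3  51.1  20.4  19.9  82.2]
hole 919.5 [151. 147.] [531.8  41.9  21.   28.6  82.9]
top z 45.22659774197945 18620
body by depth mask [499.4  86.9 133.  129.8  82.2]
[462.2  55.9  29.2  29.8  82.2]
[530.9  46.3  29.7  31.1  82.3]
linear [ 0.6254 -0.0009  0.0015] rotation [ 0.0001  0.0008 -0.0012] dist 187.6 rot 0.0 deg
```

View pics/w13.png

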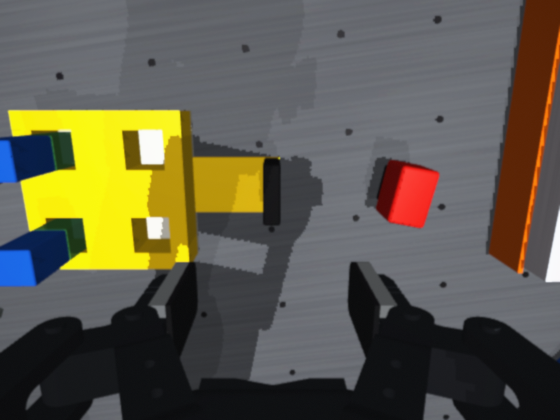

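```bash

python3 -m jog '[{"linear":[0.08,0,0],"rotation":[0,0,0],"grip":60},{"linear":[0.18,0,0],"rotation":[0,0,0],"grip":60},{"linear":[0.28,0,0],"rotation":[0,0,0],"grip":60},{"linear":[0.38,0,0],"rotation":[0,0,0],"grip":60},{"linear":[0.47,0,0],"rotation":[0,0,0],"grip":60},{"linear":[0.54,0,0],"rotation":[0,0,0],"grip":60},{"linear":[0.59,0,0],"rotation":[0,0,0],"grip":60},{"linear":[0.62,0,0.001],"rotation":[0,0,0],"grip":60},{"linear":[0.62,0,0.001],"rotation":[0,0,0],"grip":60},{"linear":[0.62,0,0.001],"rotation":[0,0,0],"grip":60}]';  python3 tray.py pics/w14.png
```

```text
time_s: 18.12
eef_pos: [483.0, -46.0, 15.4]
ee_rot: [0.466, 0.532, 0.465, -0.532]
force: [0.1, -0.6, 0.4]
grip_width: 0.703
t 18.12 tcp [483.  -46.   15.4] grip 60.0 F [ 0.1 -0.6  0.4] jaw -97.66 xaxis [ 0.002 -0.001 -1.   ] q [-0.34  0.52  1.84 -0.    0.78  1.37]
outer 648.0 [102. 409.] [452.4  22.   15.5  11.   82.3]
outer 35147.5 [121. 238.] [506.5  -5.7  90.   87.3  71.8]
```

View pics/w14.png

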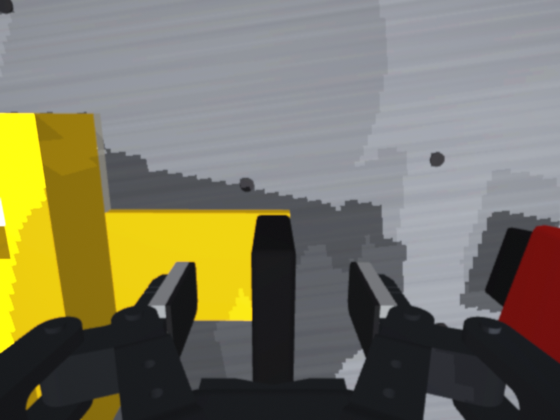

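Handle plate is centred between the fingers (cols 252–296). Close.

```bash

python3 -m jog '[{"linear":[0,0,0],"rotation":[0,0,0],"grip":40},{"linear":[0,0,0],"rotation":[0,0,0],"grip":25},{"linear":[0,0,0],"rotation":[0,0,0],"grip":8},{"linear":[0,0,0],"rotation":[0,0,0],"grip":8},{"linear":[0,0,0],"rotation":[0,0,0],"grip":8},{"linear":[0,0,0],"rotation":[0,0,0],"grip":8},{"linear":[0,0,0],"rotation":[0,0,0],"grip":8},{"linear":[0,0,0],"rotation":[0,0,0],"grip":8},{"linear":[0,0,0],"rotation":[0,0,0],"grip":8}]' 60;  python3 m.py | grep yellow; python3 -c "
from h import *
st(); z=sense()['eef_pos'][2]; go(456.7,10.3,z,83.4)"
```

```text
time_s: 18.92
eef_pos: [483.5, -46.3, 16.4]
ee_rot: [0.467, 0.533, 0.464, -0.532]
force: [-1.3, 0.5, 5.9]
grip_width: 0.156
yellow 1021.5 [221.7 201.9] [500.7  93.3 115.3 131.3  81.7]
t 18.97 tcp [483.5 -46.3  16.4] grip 13.1 F [0.4 0.2 5.8] jaw -97.67 xaxis [ 0.003 -0.001 -1.   ] q [-0.34  0.52  1.84 -0.    0.78  1.37]
linear [-0.0006 -0.1139 -0.175 ] rotation [-0.0375  0.0018 -0.0072] dist 62.6 rot 1.1 deg
```

```bash

python3 -m jog '[{"linear":[0,-0.005,-0.008],"rotation":[-0.003,0,0],"grip":8},{"linear":[0,-0.012,-0.02],"rotation":[-0.006,0,0],"grip":8},{"linear":[0,-0.022,-0.036],"rotation":[-0.01,0,0],"grip":8},{"linear":[0,-0.034,-0.054],"rotation":[-0.014,0,0],"grip":8},{"linear":[0,-0.046,-0.072],"rotation":[-0.018,0,0],"grip":8},{"linear":[0,-0.058,-0.09],"rotation":[-0.022,0,0],"grip":8},{"linear":[0,-0.07,-0.11],"rotation":[-0.026,0,0],"grip":8},{"linear":[0,-0.082,-0.13],"rotation":[-0.03,0,0],"grip":8},{"linear":[0,-0.093,-0.148],"rotation":[-0.034,0,0],"grip":8},{"linear":[0,-0.102,-0.162],"rotation":[-0.037,0,0],"grip":8},{"linear":[0,-0.108,-0.171],"rotation":[-0.037,0,0],"grip":8},{"linear":[0,-0.11,-0.175],"rotation":[-0.037,0,0],"grip":8},{"linear":[0,-0.11,-0.175],"rotation":[-0.037,0,0],"grip":8},{"linear":[0,-0.11,-0.175],"rotation":[-0.037,0,0],"grip":8}]' 60;  python3 m.py | grep yellow; python3 -c "
from h import *
st(); z=sense()['eef_pos'][2]; go(479.3,194,z,83.4)
p,d=capture('scene'); cv2.imwrite('pics/s2.png',p[100:310,150:530,::-1].repeat(2,0).repeat(2,1))"
```

```text
time_s: 20.13
eef_pos: [457.7, 10.7, 16.4]
ee_rot: [0.471, 0.529, 0.469, -0.527]
force: [0.1, 1.9, 6.1]
grip_width: 0.154
yellow 838.5 [201.3 211.5] [473.3 154.  108.4 130.8  83. ]
t 20.18 tcp [457.7  10.7  16.4] grip 13.4 F [0.7 2.6 5.5] jaw -96.61 xaxis [ 0.003 -0.001 -1.   ] q [-0.23  0.48  1.92  0.    0.74  1.45]
linear [-2.000e-04  1.200e-03 -6.151e-01] rotation [-0.0004  0.0005 -0.0065] dist 184.5 rot 0.2 deg
```

View pics/s2.png

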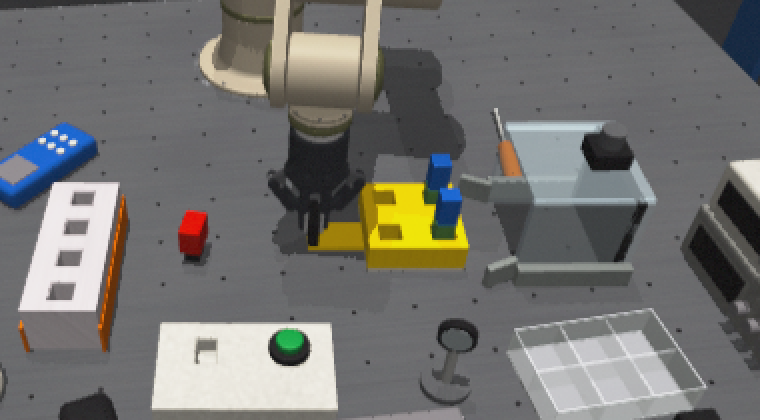

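View pics/topcrop.png

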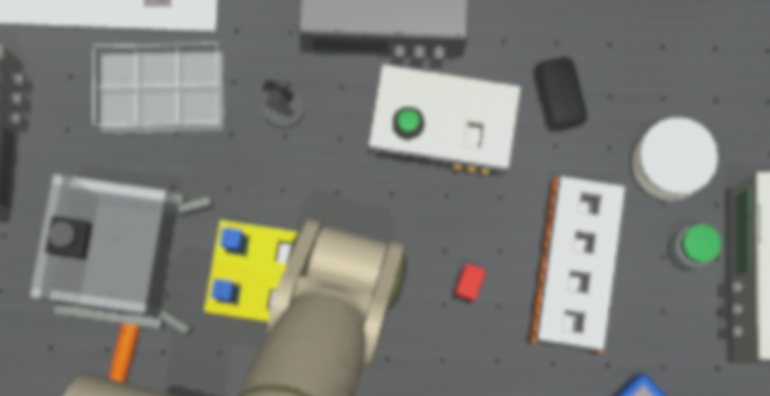

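```bash

python3 -m jog '[{"linear":[0,0,-0.01],"rotation":[0,0,0],"grip":8},{"linear":[0,0,-0.03],"rotation":[0,0,0],"grip":8},{"linear":[0,0,-0.055],"rotation":[0,0,0],"grip":8},{"linear":[0,0,-0.08],"rotation":[0,0,0],"grip":8},{"linear":[0,0,-0.105],"rotation":[0,0,0],"grip":8},{"linear":[0,0,-0.13],"rotation":[0,0,0],"grip":8},{"linear":[0,0,-0.155],"rotation":[0,0,0],"grip":8},{"linear":[0,0,-0.18],"rotation":[0,0,0],"grip":8},{"linear":[0,0,-0.205],"rotation":[0,0,0],"grip":8},{"linear":[0,0,-0.23],"rotation":[0,0,0],"grip":8},{"linear":[0,0,-0.255],"rotation":[0,0,0],"grip":8},{"linear":[0,0,-0.27],"rotation":[0,0,0],"grip":8},{"linear":[0,0,-0.28],"rotation":[0,0,0],"grip":8},{"linear":[0,0,-0.28],"rotation":[0,0,0],"grip":8}]' 60;  python3 tray.py pics/w15.png; python3 -c "
from h import *
z=sense()['eef_pos'][2]; go(479.3,194,z,83.4)
p,d=capture('scene'); cv2.imwrite('pics/s3.png',p[100:310,250:530,::-1].repeat(2,0).repeat(2,1))"
```

```text
time_s: 21.4
eef_pos: [467.0, 94.6, 16.4]
ee_rot: [0.471, 0.528, 0.47, -0.527]
force: [-0.1, -1.1, 4.9]
grip_width: 0.156
t 21.40 tcp [467.   94.6  16.4] grip 13.3 F [-0.1 -1.1  4.9] jaw -96.54 xaxis [ 0.002 -0.001 -1.   ] q [-0.05  0.51  1.87 -0.    0.77  1.64]
outer 37890.5 [108. 240.] [483.2 137.7  90.7 100.4  72.9]
linear [-1.000e-04  2.800e-03 -3.339e-01] rotation [ 0.0015  0.0005 -0.0052] dist 100.2 rot 0.2 deg
```

View pics/s3.png

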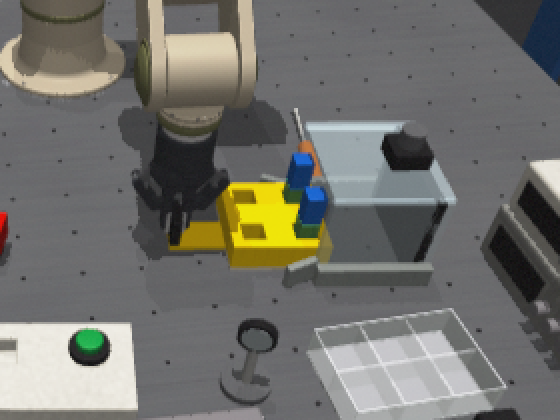

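View pics/w15.png

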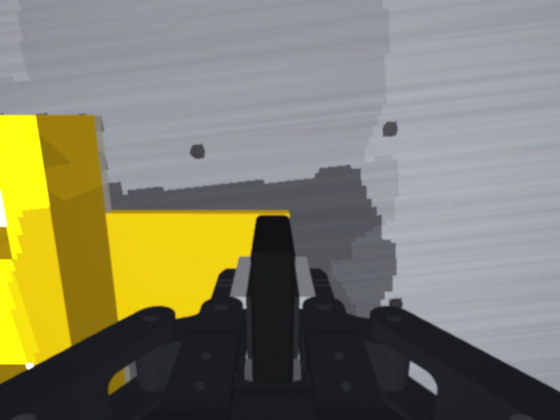

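```bash

python3 -m jog '[{"linear":[0,0,-0.01],"rotation":[0,0,0],"grip":8},{"linear":[0,0,-0.03],"rotation":[0,0,0],"grip":8},{"linear":[0,0,-0.055],"rotation":[0,0,0],"grip":8},{"linear":[0,0.001,-0.08],"rotation":[0,0,0],"grip":8},{"linear":[0,0.001,-0.105],"rotation":[0,0,0],"grip":8},{"linear":[0,0.002,-0.13],"rotation":[0,0,0],"grip":8},{"linear":[0,0.003,-0.155],"rotation":[0,0,0],"grip":8},{"linear":[0,0.003,-0.18],"rotation":[0,0,0],"grip":8},{"linear":[0,0.003,-0.205],"rotation":[0,0,0],"grip":8},{"linear":[0,0.003,-0.23],"rotation":[0,0,0],"grip":8},{"linear":[0,0.003,-0.255],"rotation":[0,0,0],"grip":8},{"linear":[0,0.003,-0.27],"rotation":[0,0,0],"grip":8},{"linear":[0,0.003,-0.285],"rotation":[0,0,0],"grip":8},{"linear":[0,0.003,-0.3],"rotation":[0,0,0],"grip":8},{"linear":[0,0.003,-0.31],"rotation":[0,0,0],"grip":8},{"linear":[0,0.003,-0.31],"rotation":[0,0,0],"grip":8}]' 60;  python3 -c "
from h import *
st();z=sense()['eef_pos'][2]; go(479.3,194,z,83.4)
p,d=capture('scene'); cv2.imwrite('pics/s4.png',p[100:310,250:530,::-1].repeat(2,0).repeat(2,1))"
```

```text
time_s: 22.83
eef_pos: [478.3, 186.9, 16.4]
ee_rot: [0.472, 0.528, 0.47, -0.527]
force: [-0.6, -2.4, 5.7]
grip_width: 0.155
t 22.83 tcp [478.3 186.9  16.4] grip 13.2 F [-0.6 -2.4  5.7] jaw -96.51 xaxis [ 0.002 -0.001 -1.   ] q [ 0.14  0.57  1.75 -0.    0.82  1.83]
linear [-0.      0.0008 -0.0239] rotation [ 0.0031  0.0018 -0.0039] dist 7.2 rot 0.2 deg
```

View pics/s4.png

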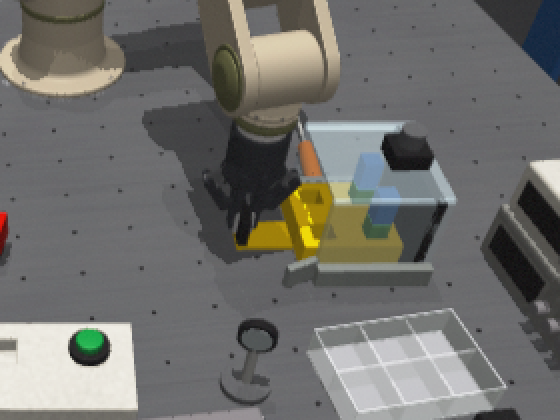

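```bash

python3 -m jog '[{"linear":[0,0.001,-0.008],"rotation":[0,0,0],"grip":8},{"linear":[0,0.001,-0.016],"rotation":[0,0,0],"grip":8},{"linear":[0,0.001,-0.022],"rotation":[0,0,0],"grip":8},{"linear":[0,0.001,-0.022],"rotation":[0,0,0],"grip":8},{"linear":[0,0.001,-0.022],"rotation":[0,0,0],"grip":8}]' 60;  python3 -c "
from h import *
st()"
python3 -m jog '[{"linear":[0,0,-0.003],"rotation":[0,0,0],"grip":8},{"linear":[0,0,-0.006],"rotation":[0,0,0],"grip":8},{"linear":[0,0,-0.006],"rotation":[0,0,0],"grip":8},{"linear":[0,0,-0.006],"rotation":[0,0,0],"grip":8}]' 60;  python3 -c "
from h import *
st()"
```

```text
time_s: 23.3
eef_pos: [479.0, 193.1, 16.4]
ee_rot: [-0.472, -0.527, -0.47, 0.528]
force: [-0.5, -5.7, 5.4]
grip_width: 0.157
t 23.30 tcp [479.  193.1  16.4] grip 13.4 F [-0.5 -5.7  5.4] jaw -96.49 xaxis [ 0.001 -0.002 -1.   ] q [ 0.16  0.57  1.74 -0.    0.82  1.84]
time_s: 23.63
eef_pos: [478.9, 194.5, 16.4]
ee_rot: [-0.472, -0.527, -0.47, 0.528]
force: [0.1, -6.2, 4.8]
grip_width: 0.156
t 23.63 tcp [478.9 194.5  16.4] grip 13.3 F [ 0.1 -6.2  4.8] jaw -96.46 xaxis [ 0.    -0.003 -1.   ] q [ 0.16  0.57  1.74 -0.    0.83  1.85]
```

```bash

python3 -m jog '[{"linear":[0,0,-0.005],"rotation":[0,0,0],"grip":8},{"linear":[0,0,-0.01],"rotation":[0,0,0],"grip":8},{"linear":[0,0,-0.01],"rotation":[0,0,0],"grip":8},{"linear":[0,0,-0.01],"rotation":[0,0,0],"grip":8}]' 60;  python3 -c "
from h import *
st()"
python3 -m jog '[{"linear":[0,0,-0.005],"rotation":[0,0,0],"grip":8},{"linear":[0,0,-0.01],"rotation":[0,0,0],"grip":8},{"linear":[0,0,-0.01],"rotation":[0,0,0],"grip":8},{"linear":[0,0,-0.01],"rotation":[0,0,0],"grip":8}]' 60;  python3 -c "
from h import *
st()
p,d=capture('scene'); cv2.imwrite('pics/s5.png',p[100:310,250:530,::-1].repeat(2,0).repeat(2,1))
c=calibration('scene')
a=np.radians(-6.6);ex=np.array([np.cos(a),np.sin(a)]);ey=np.array([-np.sin(a),np.cos(a)]);o=np.array([493.5,328.1])
for n,x,y,z in [('rear top +x',65,-65,44),('rear top -x',-65,-65,44),('handle +x top rear',25,-142,50),('cell +',35,35,111),('bay front top +x',82,-60,138),('front top +x',65,65,44)]:
    print(n,(proj(c,np.r_[o+x*ex+y*ey,z])[0]-[250,100])*2)
"
```

```text
time_s: 23.97
eef_pos: [479.1, 196.4, 16.4]
ee_rot: [-0.472, -0.526, -0.47, 0.528]
force: [-0.4, -10.9, 6.3]
grip_width: 0.154
t 23.97 tcp [479.1 196.4  16.4] grip 13.1 F [ -0.4 -10.9   6.3] jaw -96.44 xaxis [-0.    -0.004 -1.   ] q [ 0.16  0.58  1.74 -0.01  0.83  1.85]
time_s: 24.3
eef_pos: [479.5, 196.5, 16.4]
ee_rot: [-0.473, -0.525, -0.469, 0.53]
force: [0.4, -26.5, 7.4]
grip_width: 0.152
t 24.30 tcp [479.5 196.5  16.4] grip 13.0 F [  0.4 -26.5   7.4] jaw -96.40 xaxis [-0.001 -0.009 -1.   ] q [ 0.17  0.58  1.74 -0.01  0.83  1.86]
rear top +x [310.6411501  245.83181128]
rear top -x [289.50688564 181.62831855]
handle +x top rear [247.39475058 221.98346552]
cell + [394.05827661 191.70794915]
bay front top +x [334.45873025 200.62493454]
front top +x [409.28358432 245.23770357]
```

View pics/s5.png

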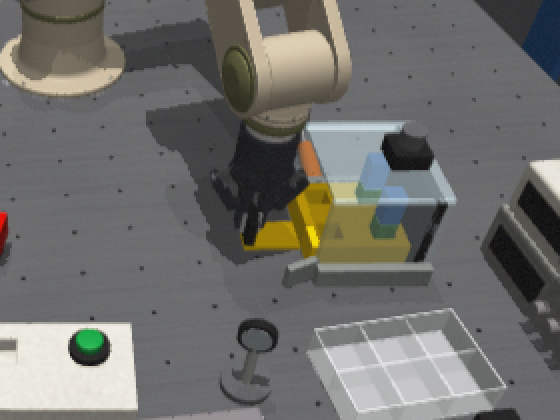

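```bash

python3 -m jog '[{"linear":[0,0,0],"rotation":[0,0,0],"grip":8},{"linear":[0,0,0],"rotation":[0,0,0],"grip":14},{"linear":[0,0,0],"rotation":[0,0,0],"grip":30},{"linear":[0,0,0],"rotation":[0,0,0],"grip":46},{"linear":[0,0,0],"rotation":[0,0,0],"grip":50},{"linear":[0,0,0],"rotation":[0,0,0],"grip":50},{"linear":[-0.06,0,0],"rotation":[0,0,0],"grip":50},{"linear":[-0.16,0,0],"rotation":[0,0,0],"grip":50},{"linear":[-0.28,0,0],"rotation":[0,0,0],"grip":50},{"linear":[-0.4,0,0.05],"rotation":[0,0,0],"grip":50},{"linear":[-0.5,0,0.15],"rotation":[0,0,0],"grip":60},{"linear":[-0.6,0,0.25],"rotation":[0,0,0],"grip":60},{"linear":[-0.65,0,0.25],"rotation":[0,0,0],"grip":60},{"linear":[-0.65,0,0.25],"rotation":[0,0,0],"grip":60}]' 60;  python3 tray.py pics/w16.png
```

```text
time_s: 25.52
eef_pos: [472.7, 122.9, 215.6]
ee_rot: [-0.474, -0.527, -0.467, 0.528]
force: [0.1, 0.7, 0.9]
grip_width: 0.702
t 25.52 tcp [472.7 122.9 215.6] grip 59.9 F [0.1 0.7 0.9] jaw -96.50 xaxis [ 0.005 -0.009 -1.   ] q [ 0.02  0.24  1.63 -0.01  1.26  1.71]
outer 17440.5 [109. 185.] [485.  257.  151.9 131.5  83.6]
hole 307.0 [ 81. 228.] [459.2 289.8  13.1  20.   83.4]
hole 487.0 [ 71. 150.] [525.4 282.2  12.9  27.   83.6]
```

View pics/w16.png

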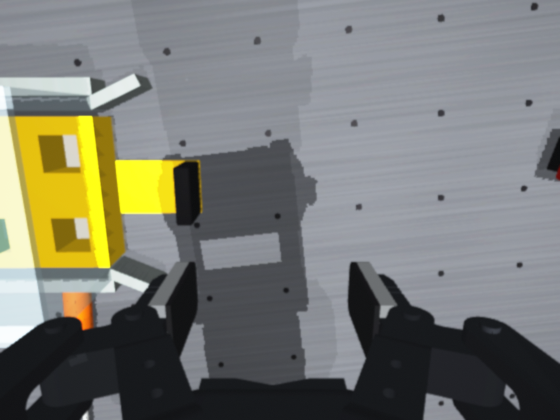

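```bash
python3 -c "
from h import *
go(440,-150,250,76)"
```

```text
linear [-0.1144 -0.003   0.9189] rotation [ 0.2635  0.0166 -0.0062] dist 277.8 rot 7.6 deg
```

```bash

python3 -m jog '[{"linear":[0,0,0.08],"rotation":[0,0,0],"grip":60},{"linear":[-0.02,0,0.2],"rotation":[0.03,0.002,0],"grip":60},{"linear":[-0.05,0,0.33],"rotation":[0.06,0.004,0],"grip":60},{"linear":[-0.08,0,0.46],"rotation":[0.1,0.006,0],"grip":60},{"linear":[-0.1,0,0.59],"rotation":[0.15,0.01,0],"grip":60},{"linear":[-0.11,0,0.72],"rotation":[0.2,0.014,0],"grip":60},{"linear":[-0.114,-0.003,0.83],"rotation":[0.24,0.016,-0.006],"grip":70},{"linear":[-0.114,-0.003,0.91],"rotation":[0.263,0.016,-0.006],"grip":70},{"linear":[-0.114,-0.003,0.919],"rotation":[0.263,0.016,-0.006],"grip":70},{"linear":[-0.114,-0.003,0.919],"rotation":[0.263,0.016,-0.006],"grip":70}]'; cat > red.py <<'E'
import sys
from h import *
st();c=calibration('wrist'); p,d=capture('wrist'); cv2.imwrite(sys.argv[1],p[:,:,::-1])
m=mask(p,(0,120,60),(6,255,255))|mask(p,(175,120,60),(180,255,255))
v,u=np.nonzero(m); D=d[v,u]; K=c["intrinsics"];T=c["world_from_camera"]
P=np.c_[(u-K[0,2])/K[0,0]*D,-(v-K[1,2])/K[1,1]*D,-D]@T[:3,:3].T+T[:3,3]
print("z pct",np.percentile(P[:,2],[5,50,90,99]).round(1))
zt=np.percentile(P[:,2],90); k=np.abs(P[:,2]-zt)<5
m2=np.zeros_like(m); m2[v[k],u[k]]=255
b=blobs(m2,100)[0]; print("top face",rect(c,b,float(sys.argv[2])), b[:,0].mean(0))
E
python3 red.py pics/w17.png 60
```

```text
time_s: 26.4
eef_pos: [439.7, -150.3, 248.4]
ee_rot: [-0.434, -0.557, -0.436, 0.558]
force: [0.1, 1.0, 0.6]
grip_width: 0.818
t 26.40 tcp [ 439.7 -150.3  248.4] grip 69.8 F [0.1 1.  0.6] jaw -104.06 xaxis [-0.002  0.001 -1.   ] q [-0.58  0.17  1.64 -0.    1.34  1.23]
z pct [58.3 61.1 62.2 63. ]
top face [ 467.5 -154.3   29.7   45.8   71.7] [268.95061728 153.61728395]
```

View pics/w17.png

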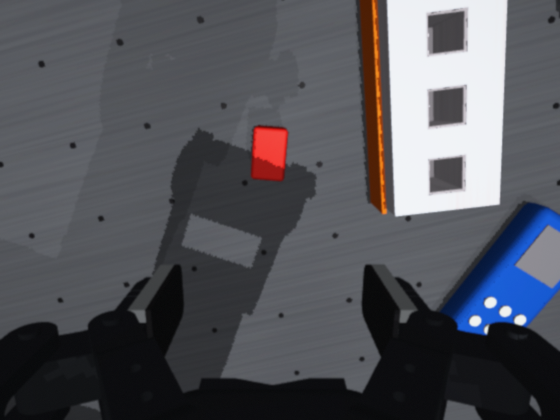

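```bash
python3 -c "
from h import *
go(467.5,-154.3,30,71.7)"
```

```text
linear [ 0.7286  0.0948 -0.0056] rotation [ 0.1509 -0.0014  0.0043] dist 220.4 rot 4.3 deg
```

```bash

python3 -m jog '[{"linear":[0.06,0.05,0],"rotation":[0.05,0,0],"grip":64},{"linear":[0.16,0.095,-0.006],"rotation":[0.1,0,0],"grip":60},{"linear":[0.27,0.095,-0.006],"rotation":[0.151,0,0.004],"grip":60},{"linear":[0.38,0.095,-0.006],"rotation":[0.151,0,0.004],"grip":60},{"linear":[0.48,0.095,-0.006],"rotation":[0.151,0,0.004],"grip":60},{"linear":[0.57,0.095,-0.006],"rotation":[0.151,0,0.004],"grip":60},{"linear":[0.65,0.095,-0.006],"rotation":[0.151,0,0.004],"grip":60},{"linear":[0.7,0.095,-0.006],"rotation":[0.151,0,0.004],"grip":60},{"linear":[0.728,0.095,-0.006],"rotation":[0.151,0,0.004],"grip":60},{"linear":[0.728,0.095,-0.006],"rotation":[0.151,0,0.004],"grip":60},{"linear":[0.728,0.095,-0.006],"rotation":[0.151,0,0.004],"grip":60}]'; python3 red.py pics/w18.png 60
```

```text
time_s: 27.37
eef_pos: [467.9, -153.4, 30.5]
ee_rot: [0.414, 0.573, 0.415, -0.573]
force: [-0.4, -1.0, 0.2]
grip_width: 0.704
t 27.37 tcp [ 467.9 -153.4   30.5] grip 60.1 F [-0.4 -1.   0.2] jaw -108.23 xaxis [ 0.     0.001 -1.   ] q [-0.56  0.51  1.81  0.    0.82  1.33]
z pct [35.7 61.  61.9 62.6]
top face [ 468.8 -154.3   29.4   46.7   71.5] [273.82469136 304.41481481]
```

View pics/w18.png

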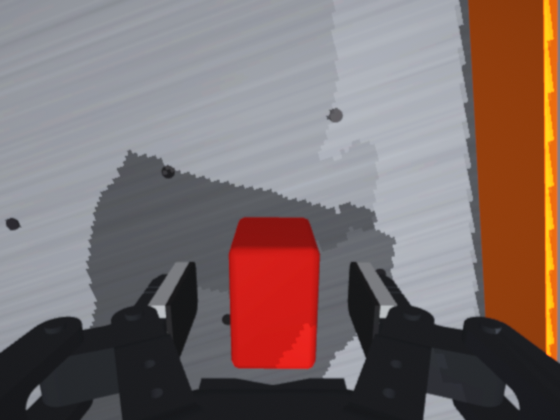

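```bash

python3 -m jog '[{"linear":[0,0,0.003],"rotation":[0,0,0],"grip":50},{"linear":[0,0,0.003],"rotation":[0,0,0],"grip":40},{"linear":[0,0,0.003],"rotation":[0,0,0],"grip":24},{"linear":[0,0,0.003],"rotation":[0,0,0],"grip":24},{"linear":[0,0,0.003],"rotation":[0,0,0],"grip":24},{"linear":[0,0,0.003],"rotation":[0,0,0],"grip":24},{"linear":[0,0,0.003],"rotation":[0,0,0],"grip":24},{"linear":[0,0,0.003],"rotation":[0,0,0],"grip":24}]' 50; python3 -c "
from h import *
st()"
python3 -m jog '[{"linear":[-0.05,0,0],"rotation":[0,0,0],"grip":24},{"linear":[-0.15,0,0],"rotation":[0,0,0],"grip":24},{"linear":[-0.27,0,0],"rotation":[-0.1,0,0],"grip":24},{"linear":[-0.39,0,0],"rotation":[-0.2,0,0],"grip":24},{"linear":[-0.5,0,0],"rotation":[-0.3,0,0],"grip":24},{"linear":[-0.58,0,0],"rotation":[-0.39,0,0],"grip":24},{"linear":[-0.6,0,0],"rotation":[-0.39,0,0],"grip":24},{"linear":[-0.6,0,0],"rotation":[-0.39,0,0],"grip":24}]' 50; python3 -c "
from h import *
st(); go(590,-115,210,83)
"
```

```text
time_s: 28.08
eef_pos: [468.3, -154.9, 31.8]
ee_rot: [0.415, 0.574, 0.414, -0.572]
force: [-0.4, 1.9, 6.4]
grip_width: 0.338
t 28.08 tcp [ 468.3 -154.9   31.8] grip 28.9 F [-0.4  1.9  6.4] jaw -108.26 xaxis [ 0.002 -0.    -1.   ] q [-0.56  0.51  1.81  0.    0.82  1.33]
time_s: 28.75
eef_pos: [468.3, -155.0, 213.0]
ee_rot: [0.47, 0.531, 0.466, -0.529]
force: [0.3, -0.3, -1.4]
grip_width: 0.343
t 28.75 tcp [ 468.3 -155.   213. ] grip 29.3 F [ 0.3 -0.3 -1.4] jaw -97.14 xaxis [ 0.005 -0.002 -1.   ] q [-0.56  0.26  1.62  0.    1.26  1.14]
linear [ 0.0118  0.386  -0.1829] rotation [-0.005   0.0028 -0.0103] dist 128.2 rot 0.3 deg
```

```bash

python3 -m jog '[{"linear":[0,0.06,-0.03],"rotation":[0,0,0],"grip":24},{"linear":[0,0.14,-0.07],"rotation":[0,0,0],"grip":24},{"linear":[0,0.24,-0.11],"rotation":[0,0,0],"grip":24},{"linear":[0,0.34,-0.16],"rotation":[0,0,0],"grip":24},{"linear":[0,0.386,-0.183],"rotation":[0,0,-0.01],"grip":24},{"linear":[0,0.386,-0.183],"rotation":[0,0,-0.01],"grip":24},{"linear":[0,0.386,-0.183],"rotation":[0,0,-0.01],"grip":24}]' 50; python3 -c "
from h import *
st();c=calibration('wrist'); p,d=capture('wrist'); cv2.imwrite('pics/w19.png',p[:,:,::-1])
for b in blobs(mask(p,(50,100,40),(85,255,255)),100): print('green',b[:,0].mean(0),rect(c,b,72))
p,d=capture('top');c=calibration('top')
for b in blobs(mask(p,(22,150,120),(35,255,255)),15): print('yellow',cv2.contourArea(b),b[:,0].mean(0),rect(c,b,44))
cv2.imwrite('pics/t3.png',cv2.resize(p[100:280,90:320,::-1],None,fx=3,fy=3,interpolation=cv2.INTER_CUBIC))
"
```

```text
time_s: 29.33
eef_pos: [589.6, -114.5, 210.9]
ee_rot: [-0.467, -0.529, -0.469, 0.531]
force: [-0.4, -0.3, -1.2]
grip_width: 0.343
t 29.33 tcp [ 589.6 -114.5  210.9] grip 29.3 F [-0.4 -0.3 -1.2] jaw -97.14 xaxis [-0.004 -0.    -1.   ] q [-0.39  0.5   1.28 -0.    1.36  1.31]
green [175.37681159  65.79710145] [692.  -59.2  33.4  32.1  82.9]
yellow 526.5 [171.23664122 208.97709924] [484.4 244.4  87.4 130.   83.6]
```

View pics/w19.png

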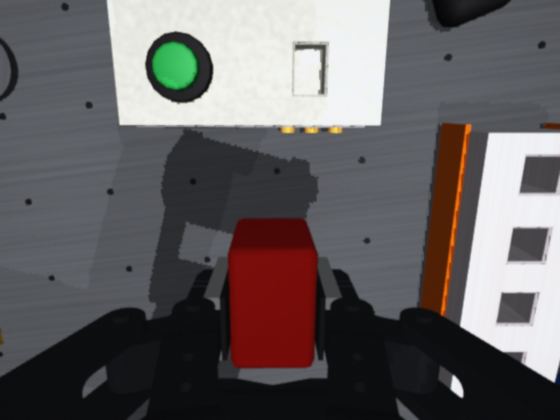

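View pics/t3.png

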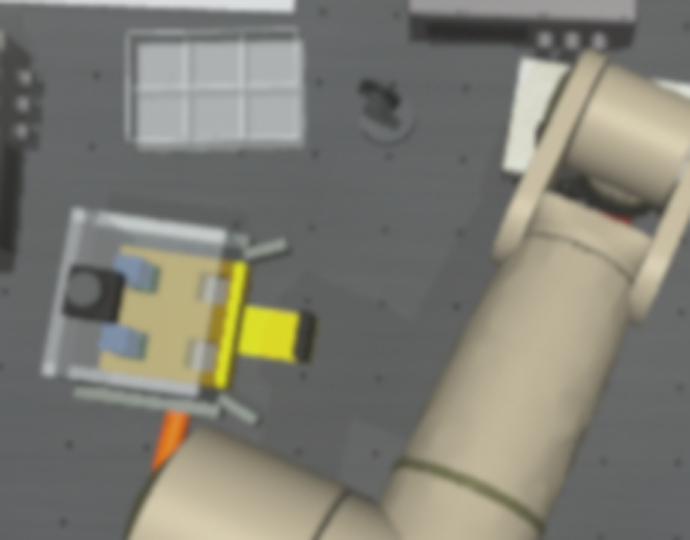

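```bash
cat > sock.py <<'E'
from h import *
c=calibration('wrist'); p,d=capture('wrist')
K=c["intrinsics"];T=c["world_from_camera"]
v,u=np.mgrid[0:420,0:560]; P=np.stack([(u-K[0,2])/K[0,0]*d,-(v-K[1,2])/K[1,1]*d,-d],-1)@T[:3,:3].T+T[:3,3]
Z=P[...,2]; w=((np.abs(Z-56)<4)&(P[...,0]>600)).astype(np.uint8)*255
print("box top z",np.median(Z[w>0]))
cs,hh=cv2.findContours(w,cv2.RETR_CCOMP,cv2.CHAIN_APPROX_NONE)
for k,b in enumerate(cs):
    if cv2.contourArea(b)>150: print('hole' if hh[0][k][3]>=0 else 'outer',cv2.contourArea(b),b[:,0].min(0),b[:,0].max(0),b[:,0].mean(0).round(1),rect(c,b,55))
# front edge of box top: lowest white pixel per column
z0=np.median(Z[w>0])
pts=[]
for col in range(130,375,5):
    r=np.nonzero(w[:,col])[0]
    if len(r): pts.append((col,r.max()+.5))
q=ray(c,pts,55)[:,:2]; f=cv2.fitLine(q.astype(np.float32),cv2.DIST_HUBER,0,.01,.01).ravel(); print("front edge dir deg",np.degrees(np.arctan2(f[1],f[0])),f[2:])
cv2.imwrite('pics/sk.png',cv2.resize(p[20:130,270:350,::-1],None,fx=5,fy=5,interpolation=cv2.INTER_CUBIC))
E
python3 sock.py
```

```text
box top z 56.2342454877047
outer 33388.0 [107   0] [387 124] [248.   60.3] [ 688.5 -109.8  200.9   86.3   82.8]
hole 1582.5 [292  44] [325  96] [308.   69.7] [ 678.8 -153.9   24.4   36.6   83.6]
hole 3853.5 [144  31] [213 103] [178.4  67.5] [692.5 -58.   51.2  50.7  77.7]
front edge dir deg 82.81052 [ 644.51984  -110.505806]
```

View pics/sk.png

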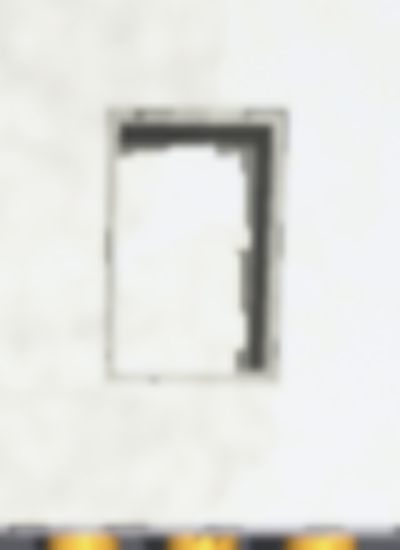

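```bash
python3 - <<'E'
from h import *
c=calibration('wrist')
P=ray(c,[(309,69.2),(291.8,42.6),(327.6,42.6),(291.8,95.8),(325.6,95.8),(310,97)],55);print(P.round(1), P[1:5].mean(0))
go(680,-153.5,115,82.85)
E
```

```text
[[ 679.8 -154.8   55. ]
 [ 699.6 -144.    55. ]
 [ 696.3 -170.2   55. ]
 [ 662.5 -139.9   55. ]
 [ 659.2 -165.4   55. ]
 [ 659.9 -153.5   55. ]] [ 679.41309857 -154.86100792   55.        ]
linear [0.3258 0.317  0.0879] rotation [-0.0019  0.0024  0.0025] dist 138.9 rot 0.1 deg
```

```bash

python3 -m jog '[{"linear":[0,0.05,0.015],"rotation":[0,0,0],"grip":24},{"linear":[0.02,0.13,0.04],"rotation":[0,0,0],"grip":24},{"linear":[0.06,0.21,0.06],"rotation":[0,0,0],"grip":24},{"linear":[0.12,0.28,0.08],"rotation":[0,0.002,0.002],"grip":24},{"linear":[0.2,0.316,0.09],"rotation":[0,0.002,0.002],"grip":24},{"linear":[0.28,0.316,0.09],"rotation":[0,0.002,0.002],"grip":24},{"linear":[0.34,0.316,0.09],"rotation":[0,0.002,0.002],"grip":24},{"linear":[0.36,0.316,0.09],"rotation":[0,0.002,0.002],"grip":24},{"linear":[0.36,0.316,0.09],"rotation":[0,0.002,0.002],"grip":24},{"linear":[0.36,0.316,0.09],"rotation":[0,0.002,0.002],"grip":24}]' 50; python3 -c "
from h import *
st();c=calibration('wrist'); p,d=capture('wrist'); cv2.imwrite('pics/w20.png',p[:,:,::-1])
go(679.6,-154.3,90,82.85)
"
```

```text
time_s: 30.32
eef_pos: [679.7, -154.5, 106.0]
ee_rot: [0.468, 0.531, 0.467, -0.53]
force: [0.2, 0.2, -1.0]
grip_width: 0.341
t 30.32 tcp [ 679.7 -154.5  106. ] grip 29.1 F [ 0.2  0.2 -1. ] jaw -97.23 xaxis [ 0.001 -0.001 -1.   ] q [-0.39  0.8   1.05 -0.    1.29  1.31]
linear [ 0.0555 -0.0015 -0.0006] rotation [-0.0027  0.0017 -0.0045] dist 16.6 rot 0.2 deg
```

View pics/w20.png

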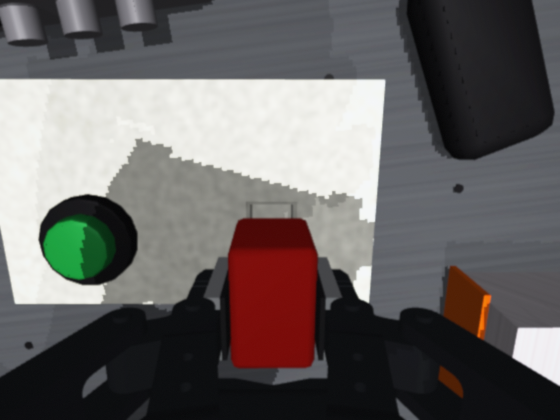

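```bash
python3 - <<'E'
from h import *
c=calibration('wrist'); p,d=capture('wrist')
cv2.imwrite('pics/sk2.png',cv2.resize(p[190:240,225:320,::-1],None,fx=8,fy=8,interpolation=cv2.INTER_CUBIC))
s=np.array([679.6,-154.3]);a=np.radians(-7.15);ex=np.array([np.cos(a),np.sin(a)]);ey=np.array([-np.sin(a),np.cos(a)])
for q in [(247,203),(299,203),(250,206),(294,206)]:
    P=ray(c,q,55)[0]; print(q,P.round(1),((P[:2]-s)@ex).round(1),((P[:2]-s)@ey).round(1))
E
```

```text
(247, 203) [ 699.5 -143.5   55. ] 18.4 13.1
(299, 203) [ 696. -171.   55.] 18.4 -14.5
(250, 206) [ 697.7 -144.9   55. ] 16.8 11.6
(294, 206) [ 694.7 -168.1   55. ] 16.7 -11.9
```

View pics/sk2.png

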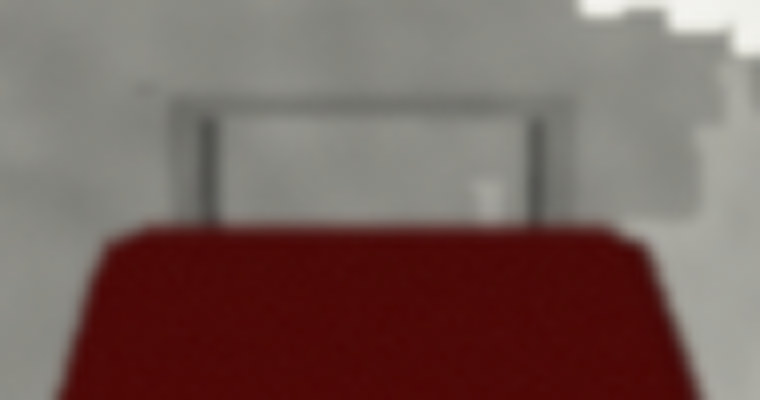

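```bash

python3 -m jog '[{"linear":[0.02,0,0],"rotation":[0,0,0],"grip":24},{"linear":[0.04,0,0],"rotation":[0,0,0],"grip":24},{"linear":[0.055,0,0],"rotation":[0,0,0],"grip":24},{"linear":[0.067,0,0],"rotation":[0,0,0],"grip":24},{"linear":[0.074,0,0],"rotation":[0,0,0],"grip":24},{"linear":[0.074,0,0],"rotation":[0,0,0],"grip":24}]' 50; python3 -c "
from h import *
st()"
python3 -m jog '[{"linear":[0.012,0,0],"rotation":[0,0,0],"grip":24},{"linear":[0.024,0,0],"rotation":[0,0,0],"grip":24},{"linear":[0.036,0,0],"rotation":[0,0,0],"grip":24},{"linear":[0.036,0,0],"rotation":[0,0,0],"grip":24}]' 50; python3 -c "
from h import *
st()"
```

```text
time_s: 30.92
eef_pos: [679.9, -154.4, 83.8]
ee_rot: [0.468, 0.531, 0.467, -0.53]
force: [-0.1, -0.0, -1.0]
grip_width: 0.343
t 30.92 tcp [ 679.9 -154.4   83.8] grip 29.3 F [-0.1 -0.  -1. ] jaw -97.22 xaxis [ 0.001 -0.001 -1.   ] q [-0.39  0.82  1.07 -0.    1.25  1.31]
time_s: 31.25
eef_pos: [679.5, -154.2, 71.9]
ee_rot: [-0.468, -0.53, -0.468, 0.531]
force: [0.6, 0.3, -0.6]
grip_width: 0.341
t 31.25 tcp [ 679.5 -154.2   71.9] grip 29.1 F [ 0.6  0.3 -0.6] jaw -97.22 xaxis [-0. -0. -1.] q [-0.39  0.83  1.08 -0.    1.23  1.31]
```

Going in freely. Push home.

```bash

python3 -m jog '[{"linear":[0.008,0,0],"rotation":[0,0,0],"grip":24},{"linear":[0.015,0,0],"rotation":[0,0,0],"grip":24},{"linear":[0.02,0,0],"rotation":[0,0,0],"grip":24},{"linear":[0.022,0,0],"rotation":[0,0,0],"grip":24},{"linear":[0.022,0,0],"rotation":[0,0,0],"grip":24}]' 50; python3 -c "
from h import *
st();c=calibration('wrist'); p,d=capture('wrist'); cv2.imwrite('pics/w21.png',p[:,:,::-1])"
```

```text
time_s: 31.67
eef_pos: [679.6, -154.2, 66.9]
ee_rot: [-0.468, -0.53, -0.467, 0.53]
force: [-5.7, 1.5, 9.1]
grip_width: 0.34
t 31.67 tcp [ 679.6 -154.2   66.9] grip 29.0 F [-5.7  1.5  9.1] jaw -97.21 xaxis [ 0.    -0.001 -1.   ] q [-0.39  0.84  1.08 -0.    1.22  1.31]
```

View pics/w21.png

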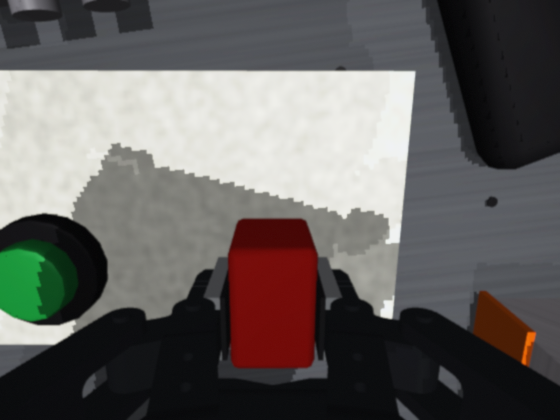

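```bash

python3 -m jog '[{"linear":[0,0,0],"rotation":[0,0,0],"grip":29},{"linear":[0,0,0],"rotation":[0,0,0],"grip":38},{"linear":[0,0,0],"rotation":[0,0,0],"grip":46},{"linear":[0,0,0],"rotation":[0,0,0],"grip":50},{"linear":[0,0,0],"rotation":[0,0,0],"grip":50},{"linear":[-0.05,0,0],"rotation":[0,0,0],"grip":50},{"linear":[-0.14,0,0],"rotation":[0,0,0],"grip":50},{"linear":[-0.24,0,0],"rotation":[0,0,0],"grip":50},{"linear":[-0.34,0,0],"rotation":[0,0,0],"grip":50},{"linear":[-0.4,-0.03,-0.02],"rotation":[0,0,0],"grip":50},{"linear":[-0.45,-0.1,-0.1],"rotation":[0,0,0],"grip":30},{"linear":[-0.45,-0.18,-0.15],"rotation":[0,0,0],"grip":10},{"linear":[-0.45,-0.18,-0.15],"rotation":[0,0,0],"grip":10},{"linear":[-0.45,-0.18,-0.15],"rotation":[0,0,0],"grip":0}]'; python3 red.py pics/w22.png 95; python3 - <<'E'
from h import *
c=calibration('wrist'); p,d=capture('wrist')
m=mask(p,(50,100,40),(85,255,255)); b=blobs(m,100)[0]
v,u=np.nonzero(m); print('btn depth cam',np.median(d[v,u]))
K=c["intrinsics"];T=c["world_from_camera"];D=d[v,u]
P=np.c_[(u-K[0,2])/K[0,0]*D,-(v-K[1,2])/K[1,1]*D,-D]@T[:3,:3].T+T[:3,3]; print('btn z',np.percentile(P[:,2],[5,50,95]).round(1), P[P[:,2]>np.percentile(P[:,2],40)].mean(0).round(1))
zt=np.percentile(P[:,2],60)-1.2
print(rect(c,b,zt), zt)
p,d=capture('top');c=calibration('top')
for b in blobs(mask(p,(22,150,120),(35,255,255)),15): print('yellow',cv2.contourArea(b),b[:,0].mean(0),rect(c,b,44))
p,d=capture('scene'); cv2.imwrite('pics/s6.png',p[100:330,150:530,::-1].repeat(2,0).repeat(2,1))
E
```

```text
time_s: 32.88
eef_pos: [631.2, -101.9, 202.4]
ee_rot: [-0.468, -0.53, -0.467, 0.53]
force: [0.3, -0.5, 0.1]
grip_width: 0.018
t 32.88 tcp [ 631.2 -101.9  202.4] grip 1.6 F [ 0.3 -0.5  0.1] jaw -97.15 xaxis [ 0.001 -0.001 -1.   ] q [-0.34  0.59  1.16 -0.    1.39  1.35]
z pct [81.6 96.1 97.1 98. ]
top face [ 679.1 -153.3   29.3   44.4   82.7] [341.47706422 127.67431193]
btn depth cam 261.56104
btn z [72.2 78.  79.4] [691.6 -60.5  81.1]
[691.7 -60.   32.   31.3  80.9] 77.01240952565085
yellow 522.0 [170.9469697  208.92424242] [485.2 244.5  87.1 129.1  84.3]
```

View pics/w22.png

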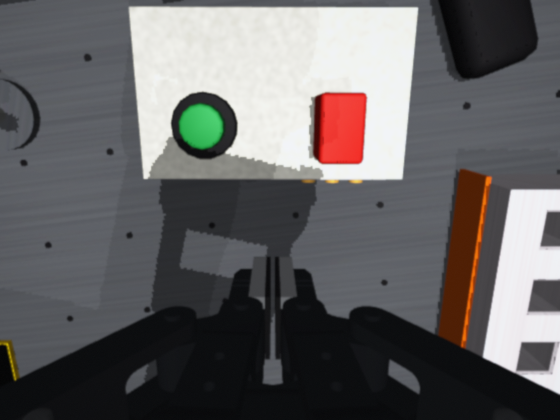

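View pics/s6.png

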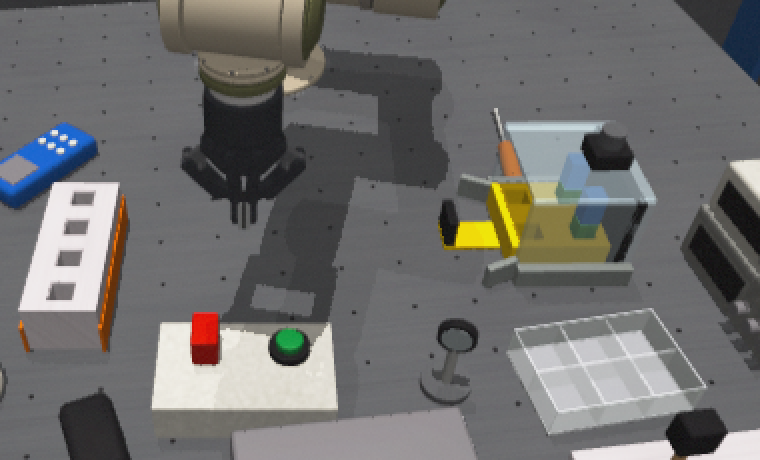

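```bash
python3 -c "
from h import *
go(691.7,-60,90,82.85)"
```

```text
linear [ 0.3714  0.1786 -0.1691] rotation [-0.0036  0.0013 -0.0009] dist 133.6 rot 0.1 deg
```

```bash

python3 -m jog '[{"linear":[0,0.06,-0.06],"rotation":[0,0,0],"grip":0},{"linear":[0.02,0.13,-0.12],"rotation":[0,0,0],"grip":0},{"linear":[0.1,0.179,-0.169],"rotation":[0,0,0],"grip":0},{"linear":[0.2,0.179,-0.169],"rotation":[0,0,0],"grip":0},{"linear":[0.3,0.179,-0.169],"rotation":[0,0,0],"grip":0},{"linear":[0.35,0.179,-0.169],"rotation":[0,0,0],"grip":0},{"linear":[0.371,0.179,-0.169],"rotation":[0,0,0],"grip":0},{"linear":[0.371,0.179,-0.169],"rotation":[0,0,0],"grip":0}]'; python3 -c "
from h import *
st();c=calibration('wrist'); p,d=capture('wrist'); cv2.imwrite('pics/w23.png',p[:,:,::-1])"
```

```text
time_s: 33.75
eef_pos: [691.6, -60.4, 88.3]
ee_rot: [-0.467, -0.53, -0.468, 0.531]
force: [0.2, -0.1, 0.8]
grip_width: 0.001
t 33.75 tcp [691.6 -60.4  88.3] grip 0.0 F [ 0.2 -0.1  0.8] jaw -97.29 xaxis [-0.002 -0.    -1.   ] q [-0.26  0.81  1.07 -0.    1.26  1.44]
```

View pics/w23.png

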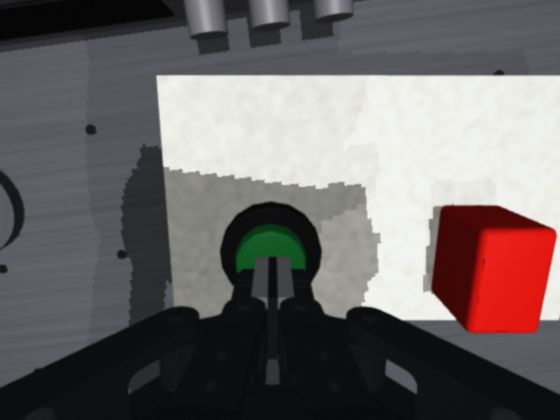

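```bash

python3 -m jog '[{"linear":[0.015,0,0],"rotation":[0,0,0],"grip":0},{"linear":[0.03,0,0],"rotation":[0,0,0],"grip":0},{"linear":[0.042,0,0],"rotation":[0,0,0],"grip":0},{"linear":[0.042,0,0],"rotation":[0,0,0],"grip":0}]'; python3 -c "
from h import *
st()"
python3 -m jog '[{"linear":[0.006,0,0],"rotation":[0,0,0],"grip":0},{"linear":[0.01,0,0],"rotation":[0,0,0],"grip":0},{"linear":[0.01,0,0],"rotation":[0,0,0],"grip":0},{"linear":[0.01,0,0],"rotation":[0,0,0],"grip":0}]'; python3 -c "
from h import *
st()"
```

```text
time_s: 34.13
eef_pos: [692.2, -60.6, 77.2]
ee_rot: [-0.467, -0.531, -0.467, 0.531]
force: [-0.4, -0.3, 0.2]
grip_width: -0.002
t 34.13 tcp [692.2 -60.6  77.2] grip -0.2 F [-0.4 -0.3  0.2] jaw -97.29 xaxis [ 0.    -0.001 -1.   ] q [-0.26  0.82  1.08 -0.    1.24  1.44]
time_s: 34.47
eef_pos: [692.3, -60.6, 74.7]
ee_rot: [0.468, 0.531, 0.467, -0.531]
force: [-0.5, 0.2, 2.3]
grip_width: 0.003
t 34.47 tcp [692.3 -60.6  74.7] grip 0.2 F [-0.5  0.2  2.3] jaw -97.28 xaxis [ 0.001 -0.001 -1.   ] q [-0.26  0.83  1.08 -0.    1.23  1.44]
```

```bash

python3 -m jog '[{"linear":[0.006,0,0],"rotation":[0,0,0],"grip":0},{"linear":[0.012,0,0],"rotation":[0,0,0],"grip":0},{"linear":[0.015,0,0],"rotation":[0,0,0],"grip":0},{"linear":[0.015,0,0],"rotation":[0,0,0],"grip":0},{"linear":[0.015,0,0],"rotation":[0,0,0],"grip":0}]'; python3 -c "
from h import *
st()"
```

```text
time_s: 34.88
eef_pos: [692.4, -60.6, 71.0]
ee_rot: [0.468, 0.531, 0.467, -0.531]
force: [-3.9, -0.2, 7.8]
grip_width: -0.003
t 34.88 tcp [692.4 -60.6  71. ] grip -0.2 F [-3.9 -0.2  7.8] jaw -97.28 xaxis [ 0.001 -0.001 -1.   ] q [-0.26  0.83  1.09 -0.    1.22  1.44]
```

```bash

python3 -m jog '[{"linear":[0.004,0,0],"rotation":[0,0,0],"grip":0},{"linear":[0.006,0,0],"rotation":[0,0,0],"grip":0},{"linear":[0.006,0,0],"rotation":[0,0,0],"grip":0}]'; python3 -c "
from h import *
st()"
python3 -m jog '[{"linear":[-0.02,0,0],"rotation":[0,0,0],"grip":0},{"linear":[-0.08,0,0],"rotation":[0,0,0],"grip":0},{"linear":[-0.2,0,0],"rotation":[0,0,0],"grip":0},{"linear":[-0.3,-0.03,0],"rotation":[0,0,0],"grip":0},{"linear":[-0.4,-0.1,0],"rotation":[0,0,0],"grip":0},{"linear":[-0.45,-0.2,0],"rotation":[0,0,0],"grip":0},{"linear":[-0.45,-0.25,0],"rotation":[0,0,0],"grip":0},{"linear":[-0.45,-0.25,0],"rotation":[0,0,0],"grip":0},{"linear":[-0.45,-0.25,0],"rotation":[0,0,0],"grip":0}]'; python3 red.py pics/w24.png 95; python3 - <<'E'
from h import *
c=calibration('wrist'); p,d=capture('wrist')
m=mask(p,(50,100,40),(85,255,255)); v,u=np.nonzero(m)
K=c["intrinsics"];T=c["world_from_camera"];D=d[v,u]
P=np.c_[(u-K[0,2])/K[0,0]*D,-(v-K[1,2])/K[1,1]*D,-D]@T[:3,:3].T+T[:3,3]; print('btn z',np.percentile(P[:,2],[5,50,95]).round(1))
p,d=capture('top');c=calibration('top')
for b in blobs(mask(p,(22,150,120),(35,255,255)),15): print('yellow',cv2.contourArea(b),b[:,0].mean(0),rect(c,b,44))
p,d=capture('scene'); cv2.imwrite('pics/s7.png',p[100:330,150:530,::-1].repeat(2,0).repeat(2,1))
E
```

```text
time_s: 35.13
eef_pos: [692.5, -60.6, 71.0]
ee_rot: [0.468, 0.531, 0.466, -0.531]
force: [-6.1, 1.2, 14.5]
grip_width: 0.0
t 35.13 tcp [692.5 -60.6  71. ] grip 0.0 F [-6.1  1.2 14.5] jaw -97.27 xaxis [ 0.002 -0.002 -1.   ] q [-0.26  0.83  1.09 -0.    1.22  1.44]
time_s: 35.88
eef_pos: [617.7, -50.9, 205.9]
ee_rot: [0.468, 0.531, 0.466, -0.531]
force: [-0.4, -0.2, -0.3]
grip_width: -0.005
t 35.88 tcp [617.7 -50.9 205.9] grip -0.4 F [-0.4 -0.2 -0.3] jaw -97.28 xaxis [ 0.002 -0.002 -1.   ] q [-0.27  0.54  1.23 -0.    1.37  1.43]
z pct [69.8 95.9 97.1 98.1]
top face [ 679.3 -152.8   29.9   44.4   82.7] [416.95045045  96.1036036 ]
btn z [75.8 78.1 79.4]
yellow 525.0 [170.9469697  208.93181818] [484.8 244.6  87.1 129.9  84.3]
```

View pics/s7.png

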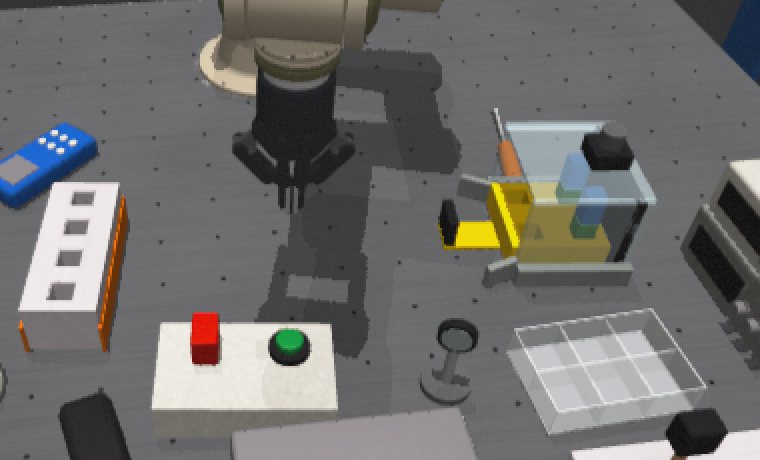

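```bash
python3 -c "
from rig import *
print(finish_job())"
```

```text
the job is handed in; nothing more can be done
None
```

I completed the whole sequence and handed the job in at about 36 s of the 210 s allowed. No verdict was reported, so the result rests on my own checks.

**What I did:** There were two cells. I lifted both straight out of the block and stood them in the two leading tray pockets. I slid the tray by its handle to the bay's stop. Then I pushed the plug home, pressed start with closed fingers, let go and backed clear.

**Last checks:**
- **Cells:** both were standing upright in the tray in the last scene image.
- **Tray:** it met the stop at about 26 N, roughly 2 mm beyond my image estimate of home. In the later top views it stayed put to within about 1 mm. I saw no sign of the knock mentioned in the task.
- **Plug:** it bottomed out at 9 N with the tool at 66.9 mm, against 66.8 mm expected. Its top measured about 96 mm high with a camera reading about 1 mm high, against 95 mm expected. Its horizontal position looked 1 to 1.5 mm from my socket estimate, inside the 5 mm limit.
- **Button:** it went down to its stop, 6 mm of travel at 14.5 N, and read its full height again afterwards.
- **Bystanders:** those in view looked unmoved. I checked this by eye only.

No check failed. The small differences above are within camera accuracy.

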